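# Hang up the push blocks and lock the rack

## Task

Put the push blocks away for moving the bench: turn the rack's yellow-knobbed lock lever fully back, then draw the red keeper fully open, and hang every push block from the bench by its handle on the rack, one block to a two-pronged hook. When all hang freely, slide the keeper fully home so that its tongues close the hooks, then turn the lock lever fully over the keeper's end. Leave the wing nut, the bolt and the dark slip of wood where they lie.

Things in the scene. Friction and masses are not known exactly. Their poses are not given: they have to be found in the camera images.
- block_yellow: yellow push block, 0.25 kg: flat base 60 (x) x 100 (y) mm, 20 mm thick; above it a black straight handle bar along its own y, 14 mm wide (x), 16 mm high, on a post at each end; 88 mm high in all, evenly balanced. Opening under the bar: 84 mm long between the posts, z = 20 to 72 mm. Origin: centre of the underside, z up. The same either way round. May be absent (None)
- block_orange: orange push block, 0.25 kg: flat base 60 (x) x 100 (y) mm, 20 mm thick; above it a black straight handle bar along its own y, 14 mm wide (x), 16 mm high, on a post at each end; 88 mm high in all, evenly balanced. Opening under the bar: 84 mm long between the posts, z = 20 to 72 mm. Origin: centre of the underside, z up. The same either way round. May be absent (None)
- block_blue: blue push block, 0.25 kg: flat base 60 (x) x 100 (y) mm, 20 mm thick; above it a black straight handle bar along its own y, 14 mm wide (x), 16 mm high, on a post at each end; 88 mm high in all, evenly balanced. Opening under the bar: 84 mm long between the posts, z = 20 to 72 mm. Origin: centre of the underside, z up. The same either way round. May be absent (None)
- bar_yellow (a point): middle of the yellow push block's handle bar, 80 mm above the block's underside: the place to pinch the bar; axes as the block's. None if the block is absent
- bar_orange (a point): middle of the orange push block's handle bar, 80 mm above the block's underside: the place to pinch the bar; axes as the block's. None if the block is absent
- bar_blue (a point): middle of the blue push block's handle bar, 80 mm above the block's underside: the place to pinch the bar; axes as the block's. None if the block is absent
- rack: steel storage rack, fixed. Origin on the bench under the middle hook's seat; -x is its front, x its back, z up. Three equal hooks at y = -150, 0, +150 mm point to -x from a dark beam along y (x = 93 to 117, z = 155 to 185 mm). Plywood foot 10 mm thick at x = -10 to 150, y = -210 to 210 mm. Bring a block from the front, bar along the rack's y, over the lips, base below the prongs; lower it in
- hook_right (a point): seat of the right-hand hook (rack y = -150 mm): where the middle of a hung bar rests, 172 mm above the bench; axes as the rack's. A hook is two round prongs 8 mm thick, 28 mm to either side of this point, 48 mm free between them
- hook_middle (a point): seat of the middle hook (rack y = 0), same kind. Profile of every prong (rack frame): top at z = 164 mm from x = -18 to 18 mm (the seat); in front an upturned lip, its foremost point at x = -29 mm, top at z = 182 mm; behind the seat the prong rises gently to z = 174 mm at the beam
- hook_left (a point): seat of the left-hand hook (rack y = +150 mm), same kind. A block hung here or on any hook has its base about 75 mm below the bar and clear of the bench; neighbours clear each other by about 50 mm
- keeper (a joint): slide of the red keeper, a flat bar on the beam, m: 0 = open, 0.075 = home; grows toward the rack's -y. Friction about 1.5 N, stays where left. Three forward tongues (12 mm wide, 6 mm thick, underside at z = 193 mm, reaching to rack x = -15 mm): open they stand between the hooks, 75 mm to +y of each; home, each stands over a hook's middle, just above a hung bar
- keeper_grip (a point): point to grip on the keeper's upright black square grip (16 x 16 mm, faces along the rack's x and y, from 199 to 251 mm above the bench), 14 mm below its top. In the rack's frame x = 105 mm, y = 75 mm less the joint value
- lock (a joint): hinge of the steel lock lever about an upright axis, rad: 0 = lever points to the rack's -x (open), 1.57 = lever points to the rack's +y over the keeper's end (locked); grows clockwise seen from above. Friction about 0.04 N m, stays where left
- lock_grip (a point): point to grip on the lever's upright yellow round knob (20 mm thick, from 203 to 243 mm above the bench), 16 mm below its top, 60 mm from the hinge axis
- lock_hinge (a point): point on the lever's hinge axis at the height of lock_grip; fixed on the rack at x = 105, y = -245 mm
- wing_nut: loose steel wing nut, 17 x 40 x 20 mm, origin under its middle; leave alone
- hex_bolt: loose steel hex bolt lying down, 15 x 56 x 17 mm, origin under its middle; leave alone
- slip: dark flat wooden slip, 34 x 118 x 8 mm, origin under its middle; leave alone
Mind the look-alikes: they are no part of the job. Of the things shaped like the block_orange, the orange one is meant.

How it is judged:
By the outcome, as a careful person would: the job done as asked, in the order asked, and still so for the second after the job is handed in, with the robot touching nothing.
Of block_yellow, block_orange, block_blue only 2 to 3 are there at a start; the rules pass over those that are not, and their reading is None.
At some moment in a run one of block_yellow, block_orange, block_blue may be knocked a few centimetres aside while the robot is not near it.
It also fails if it takes over 208 s, if anything falls off the work surface, if the arm or the gripper's body presses on something with over 40 N, if the wrist force passes 120 N, or if a joint passes its speed limit or range.

## Robot

A 7-joint arm with a two-finger parallel gripper is mounted at the origin on a cart in front of the work surface, level with it; the furniture and walls round the work are solid. World frame = base frame: x ahead of the robot, y to its left, z up, the work surface at z = 0. Lengths are in mm, angles in rad, forces in N, time in s.
With the tool pointing down it reaches from about 400 to 875 mm from the base axis. Payload 4.4 kg.
Tool frame: the origin (TCP) lies between the finger pads; the fingertips stand 22 mm ahead of it and the grasp point (between the pads) lies 3 mm ahead of it; z points along the fingers, y is the line along which they close (so a half turn about z gives the same grasp; the last joint's range is limited). The gripper opens to 85 mm and grips with 20 to 120 N. Pads are 22 mm wide; open, the fingers measure 114 mm over their backs; the gripper's body (76 mm by 85 mm) begins 54 mm behind the grasp point. The pads swing forward as they close: fully open they stand 13 mm farther back than shut.
Start: joints at [1.058, 0.628, 0.038, 1.517, -0.027, 0.996, -0.02], TCP at [280.881, -586.194, 253.313] pointing down, gripper open.
Joint ranges: [-3.06, 3.06], [-0.37, 2.12], [-1.25, 1.32], [0.18, 2.47], [-1.1, 4.24], [0.23, 1.98], [-2.94, 2.94]. Speed limits (rad/s): [2.57, 2.57, 3.14, 3.14, 3.14, 3.14, 3.14].

## Interface

Orientations are given as [roll, pitch, yaw] about the fixed x, y, z axes, in that order (R = Rz(yaw) Ry(pitch) Rx(roll)).
In Python, from cell import ctrl gives the robot as it stands.
- The arm moves only by the tool step_arm, never from a script. Its argument "plan" is a list of rows, each an object of numbers: "dx", "dy", "dz": the shift along the tool's x, y, z scaled (see below); "ax", "ay", "az": the turn, a rotation vector about the tool's x, y, z scaled (see below); "gripper": the opening, from 0 (shut) to 1 (fully open). A call has 1 to 20 rows; each row shifts and turns the commanded pose from where the row before left it, along the tool's axes as they then stand; what a row does not reach is not made up. The controller multiplies each number of a shift by 0.3 m and each number of a turn by 90 degrees. A row lasts 1/8 s, in which the tool goes at most 62.5 mm and 10.7 degrees, less where a joint would pass 70% of its speed; a pose out of reach is approached as far as the arm can. A call with a number of a shift or a turn outside -1 to 1 is refused whole. A call with a gripper value outside its range is refused whole. The fingers move at their own pace and stop on an object; the grip force is fixed at half the most. Time passes only in rows, so rows that do not move let the fingers close. It gives the time, the measured TCP pose, the force, the opening and the grip force at its end, in the units of the state.
- ctrl.read_state(): the state, without advancing time (a new reading comes with each control period).
- ctrl.get_image(name): name is "side" or "top"; returns a dict with "color" (480x640x3 uint8, red, green, blue), "range_z" (480x640 float32, mm along the optical axis (not along the pixel's ray), 0 where there is no reading), "fx", "fy", "cx", "cy" (pixels), "T" (4x4, takes a point from camera to world coordinates). Camera axes: x right, y down, z forward; pixel columns grow to the right and rows downward; lengths in mm; the calibration is good to about 2 mm. A picture is of the moment at which its call begins.
- ctrl.finish_job(): hands the job in; it is judged then, once.
The state is a dict: "clock": time; "qpos": joint angles; "qd": joint speeds; "tau": joint torques, N m; "eef_pos": TCP position; "tool_rot": TCP orientation; "force": force on the tool from outside, world axes, zero at the start; "torque": the same for the moment, N m; "width": finger opening in mm; "gripper_force": force on a finger pad.
Only numpy, scipy, OpenCV 4.12 (cv2) and the standard library are available. Lean on these libraries where they do the work, as an engineer would, in place of code of your own. Each camera call takes 0.05 s, during which the arm holds its last target. There are 200 camera calls.

## Working session

There is one attempt and no reset: what is moved stays moved. The work goes in short steps, Python scripts to look and compute and a tool call to move; the robot and the scene stay as the last step left them, time stands still between calls to the robot, and variables do not carry over. Pictures are saved under pics/ and viewed, at most 14 in all, crops included, and the job is handed in when it is done.

Besides the shell and the picture viewer there is one more tool, called after "Emit:" by a JSON object that holds its "method" and its "body", one argument or row to a line. step_arm: Moves the arm, as the interface text tells. Shifts and turns lie within -1 to 1; 1 stands for 0.3 m of shift or 90 degrees of turn. Its arguments: {"type":"object","properties":{"plan":{"type":"array"}},"required":["plan"]}

```bash
ls; mkdir -p pics; cat > h.py <<'E'
import numpy as np, cv2
from cell import ctrl
def get(n):
    d=ctrl.get_image(n); d['T']=np.array(d['T']); return d
def pts(d):
    z=d['range_z'].astype(float); v,u=np.mgrid[0:480,0:640]
    P=np.stack([(u-d['cx'])*z/d['fx'],(v-d['cy'])*z/d['fy'],z],-1)
    W=P@d['T'][:3,:3].T+d['T'][:3,3]; W[z==0]=np.nan; return W
def save(d,n): cv2.imwrite('pics/'+n,cv2.cvtColor(d['color'],cv2.COLOR_RGB2BGR))
E
python3 - <<'E'
from h import *
for n in('top','side'):
    d=get(n); save(d,n+'0.png'); np.savez(n+'0.npz',**d); print(n,d['T'].round(3).tolist(),d['fx'],d['fy'],d['cx'],d['cy'])
s=ctrl.read_state(); print(s)
E
```

```text
pics
top [[-0.136, -0.97, 0.2, 363.586], [-0.991, 0.133, -0.028, -33.242], [0.001, -0.202, -0.979, 1186.635], [0.0, 0.0, 0.0, 1.0]] 459.4492923926694 459.4492923926694 324.19197384660606 236.83535815447934
side [[0.999, -0.018, 0.047, 497.056], [-0.05, -0.438, 0.898, -1102.268], [0.005, -0.899, -0.438, 691.118], [0.0, 0.0, 0.0, 1.0]] 502.0245008671643 502.0245008671643 311.65560817773866 238.8497707354015
{'clock': 0.1, 'qpos': array([ 1.05824353,  0.62925798,  0.03847151,  1.51826632, -0.02702593,
        0.99627559, -0.01998042]), 'qd': array([-0.00116312, -0.00209491,  0.00131936, -0.00188862, -0.00033688,
       -0.00169505, -0.00138344]), 'tau': array([ 3.65758511e-03, -5.64545059e+01,  1.23104498e+00, -1.93974763e+01,
        1.14526440e-02,  5.34042440e-03,  2.52865982e-05]), 'eef_pos': array([ 280.62412816, -585.73211   ,  252.47920325]), 'tool_rot': array([-3.13990401e+00,  1.09534887e-05,  4.46736666e-01]), 'force': array([-0.61331331,  1.08025923, -0.12600999]), 'torque': array([-0.00609219, -0.01471497, -0.01348046]), 'gripper_force': 0.0, 'width': 85.7030627782689}
```

View pics/top0.png

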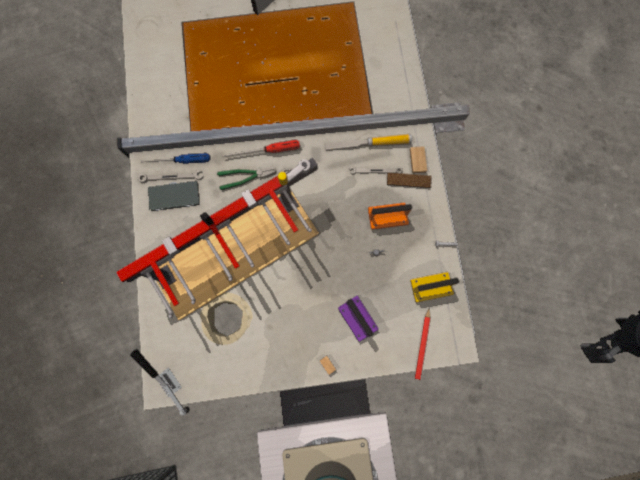

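View pics/side0.png

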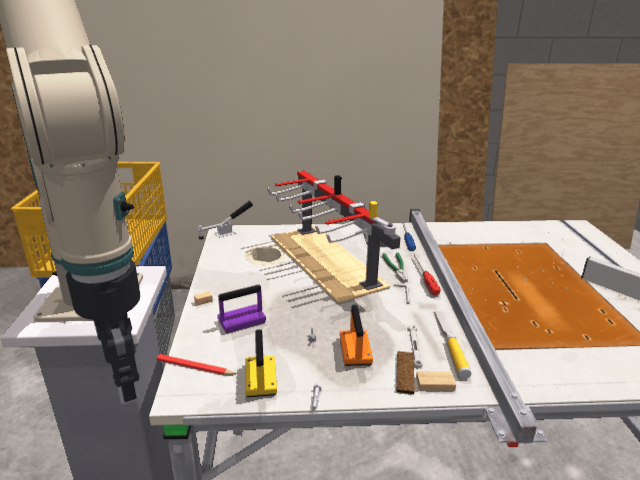

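The top view shows orange (388,215), yellow (435,287), a purple look-alike (357,318) and no blue block. The lock knob at (283,177) lies over the keeper, and the keeper grip is at (207,218). The side view agrees.

```bash
cat >> h.py <<'E'
def hsv(d): return cv2.cvtColor(d['color'],cv2.COLOR_RGB2HSV)
def rect(P):
    r=cv2.minAreaRect(P[:,:2].astype(np.float32)); 
    b=cv2.boxPoints(r); e=[b[1]-b[0],b[2]-b[1]]; L=max(e,key=np.linalg.norm)
    return np.round(r[0],1),np.round(sorted(r[1]),1),round(float(np.arctan2(L[1],L[0])),3)
def big(m):
    n,l,s,c=cv2.connectedComponentsWithStats(m.astype(np.uint8)); k=1+np.argmax(s[1:,4]); return l==k
def blocks(n='top',d=None):
    d=d or get(n); W=pts(d); H=hsv(d); h,s,v=[H[...,i].astype(int) for i in range(3)]; out={}
    for nm,lo,hi in(('orange',5,17),('yellow',22,32),('blue',100,122),('purple',125,150)):
        m=(h>=lo)&(h<=hi)&(s>150)&(v>60)&(W[...,2]>14)&(W[...,2]<30)&(W[...,0]<900)
        if m.sum()<60: continue
        m=big(m); P=W[m]; c=np.nanmean(P,0)
        b=(v<90)&(W[...,2]>78)&(W[...,2]<96)&(np.hypot(W[...,0]-c[0],W[...,1]-c[1])<80)
        print(n,nm,'base',rect(P),m.sum(),'bar',rect(W[b]) if b.sum()>8 else None,b.sum(), np.nanmean(W[b][:,2]) if b.any() else 0)
E
python3 - <<'E'
from h import *
for n in('top','side'):
    d=dict(np.load(n+'0.npz')); W=pts(d);H=hsv(d); h,s,v=[H[...,i].astype(int) for i in range(3)]; Z=W[...,2]
    blocks(n,d)
    box=(W[...,0]>350)&(W[...,0]<1000)&(W[...,1]>-200)&(W[...,1]<550)
    red=((h<5)|(h>175))&(s>150)&(Z>180)&(Z<212)&box
    print('red',red.sum(),rect(W[red]), np.nanmedian(Z[red]))
    k=(h>22)&(h<34)&(s>150)&(Z>190)&box; print('knob',k.sum(),np.nanmean(W[k],0).round(1),np.nanmax(Z[k]))
    g=(v<70)&(Z>210)&box; g=big(g);print('grip',g.sum(),np.nanmean(W[g],0).round(1),rect(W[g]))
    gt=g&(Z>240); print('griptop',gt.sum(),np.nanmean(W[gt],0).round(1))
    f=(h>8)&(h<30)&(s>60)&(Z>5)&(Z<16)&box; f=big(f); print('foot',f.sum(),rect(W[f]))
    if n=='top': 
        c=cv2.resize(d['color'][140:330,100:340,::-1],None,fx=3,fy=3,interpolation=cv2.INTER_CUBIC); cv2.imwrite('pics/c0.png',c)
E
```

```text
top orange base (array([ 625.5, -240.3]), array([38.2, 98. ]), 1.561) 506 bar (array([ 635.4, -240.4]), array([12.2, 97.6]), 1.559) 196 87.23175423915119
top yellow base (array([ 437. , -320.1]), array([58.1, 98.2]), -1.508) 632 bar (array([ 436.7, -319.9]), array([12.4, 96.8]), -1.504) 205 87.51857770504171
top blue base (array([862.5, 255.8]), array([18.1, 89.7]), 1.531) 179 bar None 0 0
red 2527 (array([574.6, 184.5]), array([131.8, 403.6]), -1.145) 199.5737352186361
knob 63 [700.9  11.7 241.5] 246.9190593145014
grip 83 [629.5 181.6 240.9] (array([631.9, 182.5]), array([13.4, 14.5]), -1.188)
griptop 51 [631.  182.3 250.3]
foot 6912 (array([596.6, 166.6]), array([155.3, 420.8]), -1.129)
side orange base (array([ 635.6, -246. ]), array([ 59.1, 103.1]), 1.569) 668 bar (array([ 635.8, -243.3]), array([13.7, 99.7]), 1.556) 219 87.14716355369177
side yellow base (array([ 437.9, -324.3]), array([ 57.1, 100.5]), -1.503) 812 bar (array([ 437.8, -325.6]), array([11.5, 97. ]), -1.521) 230 88.11091046300584
side blue base (array([863.3, 248. ]), array([20. , 84.2]), 1.494) 85 bar None 0 0
side purple base (array([ 385.3, -128.6]), array([59.9, 98.7]), 0.437) 625 bar (array([ 385.9, -127.8]), array([13.2, 98.6]), 0.391) 239 85.02643154081687
red 870 (array([577.4, 178.7]), array([135.6, 408.3]), -1.153) 199.44777739944806
knob 64 [701.5   4.5 229.1] 245.5755181066097
grip 107 [631.7 177.6 231.7] (array([630.5, 178.2]), array([17. , 20.6]), -0.403)
griptop 33 [631.6 177.7 246.7]
foot 3594 (array([599.1, 165.1]), array([162.6, 424.7]), -1.143)
```

View pics/c0.png

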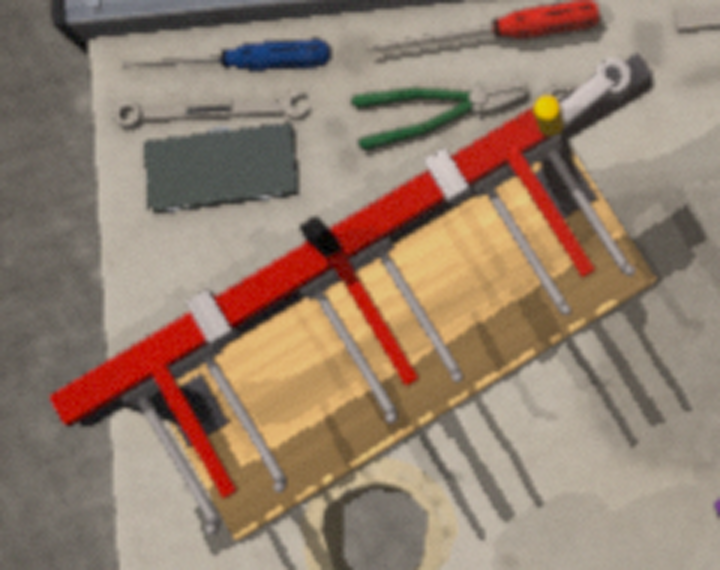

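The lever is locked (about 1.57) and the keeper is home. Taking rack yaw as about 0.425 and origin as about (535,137) fits the foot, grip and knob. Purple is the look-alike, and blue is absent. Moving above the knob.

Emit:
{"method": "step_arm", "body": {
  "plan": [
    {"dx": 0,"dy": 0,"dz": -0.15},
    {"dx": 0.165,"dy": -0.09,"dz": -0.02},
    {"dx": 0.165,"dy": -0.09,"dz": -0.02},
    {"dx": 0.165,"dy": -0.09,"dz": -0.02},
    {"dx": 0.165,"dy": -0.09,"dz": -0.02},
    {"dx": 0.165,"dy": -0.09,"dz": -0.02},
    {"dx": 0.165,"dy": -0.09,"dz": -0.02},
    {"dx": 0.165,"dy": -0.09,"dz": -0.02},
    {"dx": 0.165,"dy": -0.09,"dz": -0.02},
    {"dx": 0.165,"dy": -0.09,"dz": -0.02},
    {"dx": 0.165,"dy": -0.09,"dz": 0},
    {"dx": 0.165,"dy": -0.09,"dz": 0},
    {"dx": 0.165,"dy": -0.09,"dz": 0},
    {"dx": 0.15,"dy": -0.09,"dz": 0}
  ]
}}

```text
invalid input
```

Emit:
{"method": "step_arm", "body": {
  "plan": [
    {"az": -0.1},
    {"az": -0.1},
    {"az": -0.1},
    {"az": -0.1},
    {"az": -0.1},
    {"az": -0.1},
    {"az": -0.1},
    {"az": -0.1},
    {"az": -0.1},
    {"az": -0.08},
    {"az": 0}
  ]
}}

```text
invalid input
```

```bash
cat >> h.py <<'E'
O=np.array([535.,137.]); PHI=0.425
def rk(x,y): c,s=np.cos(PHI),np.sin(PHI); return O+[c*x-s*y,s*x+c*y]
def go(x,y,z,yaw):
    "world target -> total units in current tool frame (translate, then turn)"
    s=ctrl.read_state(); p=s['eef_pos']; r,pt,yw=s['tool_rot']
    c,sn=np.cos(yw),np.sin(yw); D=np.array([x,y,z])-p
    u=[c*D[0]+sn*D[1],sn*D[0]-c*D[1],-D[2]]
    a=(yaw-yw+np.pi/2)%np.pi-np.pi/2
    print('at',p.round(1),'rot',s['tool_rot'].round(3),'t',s['clock'],'w',round(s['width'],1),'D',D.round(1),'units',np.round(np.array(u)/300,3),'az',round(-a/(np.pi/2),3))
E
python3 - <<'E'
from h import *
k=rk(105,-185); print(k, rk(105,-245)); go(k[0],k[1],230,PHI+np.pi/2)
d=get('side'); save(d,'s1.png'); W=pts(d);H=hsv(d); h,s,v=[H[...,i].astype(int) for i in range(3)]
k=(h>22)&(h<34)&(s>150)&(W[...,2]>200)&(W[...,0]>550)
print(k.sum(),np.nanmean(W[k],0),W[k].max(0))
d=get('top');cv2.imwrite('pics/t1.png',d['color'][100:340,100:420,::-1].repeat(2,0).repeat(2,1))
E
```

```text
[706.93841158  11.75151649] [731.67765849 -42.91080749]
at [ 280.6 -585.7  252.5] rot [-3.14   0.     0.447] t 0.1 w 85.7 D [426.3 597.5 -22.5] units [ 2.142 -1.182  0.075] az -0.986
58 [701.32048141   4.01348944 230.14776926] [710.1974539   16.38450885 245.86436484]
```

View pics/s1.png

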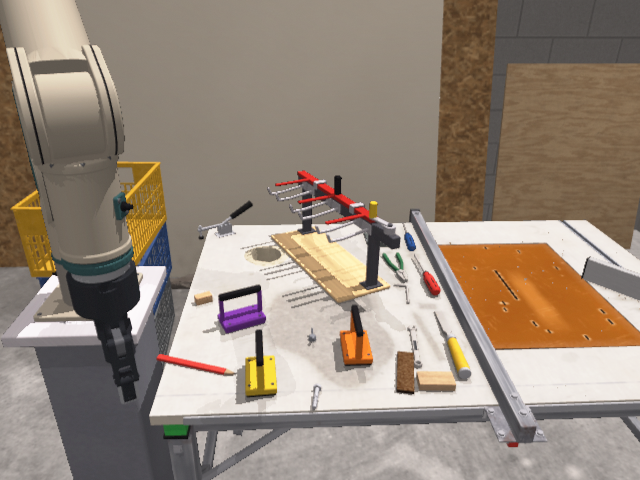

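The arm has not moved, because both moves were refused. I'll send rows with every field.

Emit:
{"method": "step_arm", "body": {
  "plan": [
    {"dx": 0,"dy": 0,"dz": -0.15,"ax": 0,"ay": 0,"az": 0,"gripper": 1},
    {"dx": 0.165,"dy": -0.09,"dz": -0.02,"ax": 0,"ay": 0,"az": 0,"gripper": 1},
    {"dx": 0.165,"dy": -0.09,"dz": -0.02,"ax": 0,"ay": 0,"az": 0,"gripper": 1},
    {"dx": 0.165,"dy": -0.09,"dz": -0.02,"ax": 0,"ay": 0,"az": 0,"gripper": 1},
    {"dx": 0.165,"dy": -0.09,"dz": -0.02,"ax": 0,"ay": 0,"az": 0,"gripper": 1},
    {"dx": 0.165,"dy": -0.09,"dz": -0.02,"ax": 0,"ay": 0,"az": 0,"gripper": 1},
    {"dx": 0.165,"dy": -0.09,"dz": -0.02,"ax": 0,"ay": 0,"az": 0,"gripper": 1},
    {"dx": 0.165,"dy": -0.09,"dz": -0.02,"ax": 0,"ay": 0,"az": 0,"gripper": 1},
    {"dx": 0.165,"dy": -0.09,"dz": -0.02,"ax": 0,"ay": 0,"az": 0,"gripper": 1},
    {"dx": 0.165,"dy": -0.09,"dz": -0.02,"ax": 0,"ay": 0,"az": 0,"gripper": 1},
    {"dx": 0.165,"dy": -0.09,"dz": 0,"ax": 0,"ay": 0,"az": 0,"gripper": 1},
    {"dx": 0.165,"dy": -0.09,"dz": 0,"ax": 0,"ay": 0,"az": 0,"gripper": 1},
    {"dx": 0.165,"dy": -0.09,"dz": 0,"ax": 0,"ay": 0,"az": 0,"gripper": 1},
    {"dx": 0.16,"dy": -0.1,"dz": 0,"ax": 0,"ay": 0,"az": 0,"gripper": 1}
  ]
}}

```text
clock: 1.95
eef_pos: [707.8, 11.6, 352.0]
tool_rot: [3.141, 0.0, 0.446]
force: [0.3, -0.5, 0.8]
width: 85.4
gripper_force: 0.0
```

Emit:
{"method": "step_arm", "body": {
  "plan": [
    {"dx": 0,"dy": 0,"dz": 0,"ax": 0,"ay": 0,"az": -0.1,"gripper": 1},
    {"dx": 0,"dy": 0,"dz": 0,"ax": 0,"ay": 0,"az": -0.1,"gripper": 1},
    {"dx": 0,"dy": 0,"dz": 0,"ax": 0,"ay": 0,"az": -0.1,"gripper": 1},
    {"dx": 0,"dy": 0,"dz": 0,"ax": 0,"ay": 0,"az": -0.1,"gripper": 1},
    {"dx": 0,"dy": 0,"dz": 0,"ax": 0,"ay": 0,"az": -0.1,"gripper": 1},
    {"dx": 0,"dy": 0,"dz": 0,"ax": 0,"ay": 0,"az": -0.1,"gripper": 1},
    {"dx": 0,"dy": 0,"dz": 0,"ax": 0,"ay": 0,"az": -0.1,"gripper": 1},
    {"dx": 0,"dy": 0,"dz": 0,"ax": 0,"ay": 0,"az": -0.1,"gripper": 1},
    {"dx": 0,"dy": 0,"dz": 0,"ax": 0,"ay": 0,"az": -0.1,"gripper": 1},
    {"dx": 0,"dy": 0,"dz": 0,"ax": 0,"ay": 0,"az": -0.085,"gripper": 1},
    {"dx": 0,"dy": 0,"dz": 0,"ax": 0,"ay": 0,"az": 0,"gripper": 1}
  ]
}}

```text
clock: 3.32
eef_pos: [706.8, 10.2, 351.9]
tool_rot: [-3.141, -0.0, 1.992]
force: [-0.1, 0.6, 0.3]
width: 85.1
gripper_force: 0.0
```

```bash
python3 - <<'E'
from h import *
k=rk(105,-185); print(k, rk(105,-245)); go(k[0],k[1],230,PHI+np.pi/2); print(ctrl.read_state()['qpos'])
d=get('side'); save(d,'s2.png'); W=pts(d);H=hsv(d); h,s,v=[H[...,i].astype(int) for i in range(3)]
k=(h>22)&(h<34)&(s>150)&(W[...,2]>200)&(W[...,0]>550)
print(k.sum(),np.nanmean(W[k],0),W[k].max(0))
E
```

```text
[706.93841158  11.75151649] [731.67765849 -42.91080749]
at [706.8  10.2 351.9] rot [-3.141 -0.     1.992] t 3.325 w 85.1 D [   0.2    1.5 -121.9] units [0.004 0.003 0.406] az -0.002
[ 0.15123164  0.67457784 -0.41679532  1.18229735  0.2626068   1.33657558
  0.17746452]
47 [700.66050374   3.64987753 228.86686307] [710.5526634   12.84049276 244.98085111]
```

View pics/s2.png

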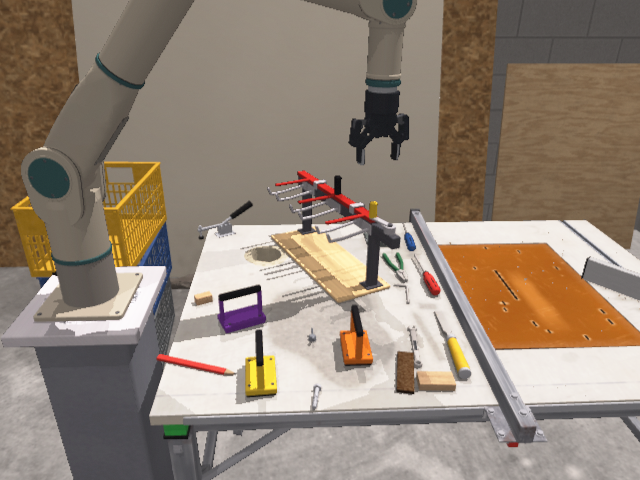

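The gripper stands above the knob (374,210), with its fingers at (361,155) and (395,150). Descending and gripping.

Emit:
{"method": "step_arm", "body": {
  "plan": [
    {"dx": 0,"dy": 0,"dz": 0.15,"ax": 0,"ay": 0,"az": 0,"gripper": 1},
    {"dx": 0,"dy": 0,"dz": 0.15,"ax": 0,"ay": 0,"az": 0,"gripper": 1},
    {"dx": 0,"dy": 0,"dz": 0.05,"ax": 0,"ay": 0,"az": 0,"gripper": 1},
    {"dx": 0,"dy": 0,"dz": 0.05,"ax": 0,"ay": 0,"az": 0,"gripper": 1},
    {"dx": 0,"dy": 0,"dz": 0,"ax": 0,"ay": 0,"az": 0,"gripper": 1},
    {"dx": 0,"dy": 0,"dz": 0,"ax": 0,"ay": 0,"az": 0,"gripper": 0},
    {"dx": 0,"dy": 0,"dz": 0,"ax": 0,"ay": 0,"az": 0,"gripper": 0},
    {"dx": 0,"dy": 0,"dz": 0,"ax": 0,"ay": 0,"az": 0,"gripper": 0},
    {"dx": 0,"dy": 0,"dz": 0,"ax": 0,"ay": 0,"az": 0,"gripper": 0},
    {"dx": 0,"dy": 0,"dz": 0,"ax": 0,"ay": 0,"az": 0,"gripper": 0},
    {"dx": 0,"dy": 0,"dz": 0,"ax": 0,"ay": 0,"az": 0,"gripper": 0},
    {"dx": 0,"dy": 0,"dz": 0,"ax": 0,"ay": 0,"az": 0,"gripper": 0},
    {"dx": 0,"dy": 0,"dz": 0,"ax": 0,"ay": 0,"az": 0,"gripper": 0}
  ]
}}

```text
clock: 5.0
eef_pos: [706.9, 10.5, 232.9]
tool_rot: [3.141, 0.0, 1.994]
force: [-2.4, 0.1, 5.7]
width: 18.2
gripper_force: 58.5
```

Emit:
{"method": "step_arm", "body": {
  "plan": [
    {"dx": -0.0025,"dy": -0.0313,"dz": 0,"ax": 0,"ay": 0,"az": -0.1,"gripper": 0},
    {"dx": -0.0025,"dy": -0.0313,"dz": 0,"ax": 0,"ay": 0,"az": -0.1,"gripper": 0},
    {"dx": -0.0025,"dy": -0.0313,"dz": 0,"ax": 0,"ay": 0,"az": -0.1,"gripper": 0},
    {"dx": -0.0025,"dy": -0.0313,"dz": 0,"ax": 0,"ay": 0,"az": -0.1,"gripper": 0},
    {"dx": -0.0025,"dy": -0.0313,"dz": 0,"ax": 0,"ay": 0,"az": -0.1,"gripper": 0},
    {"dx": 0,"dy": 0,"dz": 0,"ax": 0,"ay": 0,"az": 0,"gripper": 0}
  ]
}}

```text
clock: 5.75
eef_pos: [679.4, -25.2, 232.9]
tool_rot: [3.139, 0.009, 2.779]
force: [7.9, -2.3, -0.8]
width: 17.8
gripper_force: 58.8
```

Emit:
{"method": "step_arm", "body": {
  "plan": [
    {"dx": -0.0025,"dy": -0.0313,"dz": 0,"ax": 0,"ay": 0,"az": -0.1,"gripper": 0},
    {"dx": -0.0025,"dy": -0.0313,"dz": 0,"ax": 0,"ay": 0,"az": -0.1,"gripper": 0},
    {"dx": -0.0025,"dy": -0.0313,"dz": 0,"ax": 0,"ay": 0,"az": -0.1,"gripper": 0},
    {"dx": -0.0025,"dy": -0.0313,"dz": 0,"ax": 0,"ay": 0,"az": -0.1,"gripper": 0},
    {"dx": -0.0025,"dy": -0.0313,"dz": 0,"ax": 0,"ay": 0,"az": -0.1,"gripper": 0},
    {"dx": 0,"dy": 0,"dz": 0,"ax": 0,"ay": 0,"az": 0,"gripper": 0}
  ]
}}

```text
clock: 6.5
eef_pos: [682.6, -64.7, 233.2]
tool_rot: [3.139, 0.016, -2.716]
force: [13.5, 7.7, -4.4]
width: 18.2
gripper_force: 59.4
```

Emit:
{"method": "step_arm", "body": {
  "plan": [
    {"dx": -0.015,"dy": -0.01,"dz": 0,"ax": 0,"ay": 0,"az": 0,"gripper": 0},
    {"dx": 0,"dy": -0.01,"dz": 0,"ax": 0,"ay": 0,"az": 0,"gripper": 0},
    {"dx": 0,"dy": 0,"dz": 0,"ax": 0,"ay": 0,"az": 0,"gripper": 0},
    {"dx": 0,"dy": 0,"dz": 0,"ax": 0,"ay": 0,"az": 0,"gripper": 0}
  ]
}}

```text
clock: 7.0
eef_pos: [682.9, -65.0, 233.1]
tool_rot: [3.132, 0.004, -2.713]
force: [-4.8, 10.9, 5.0]
width: 18.4
gripper_force: 60.7
```

The lever is at its stop: 12 N with no further motion. Releasing, then going to the keeper grip.

Emit:
{"method": "step_arm", "body": {
  "plan": [
    {"dx": 0,"dy": 0.02,"dz": 0,"ax": 0,"ay": 0,"az": 0,"gripper": 1},
    {"dx": 0,"dy": 0,"dz": 0,"ax": 0,"ay": 0,"az": 0,"gripper": 1},
    {"dx": 0,"dy": 0,"dz": 0,"ax": 0,"ay": 0,"az": 0,"gripper": 1},
    {"dx": 0,"dy": 0,"dz": 0,"ax": 0,"ay": 0,"az": 0,"gripper": 1},
    {"dx": 0,"dy": 0,"dz": -0.11,"ax": 0,"ay": 0,"az": 0,"gripper": 1},
    {"dx": 0,"dy": 0,"dz": -0.2,"ax": 0,"ay": 0,"az": 0,"gripper": 1},
    {"dx": -0.04,"dy": 0.2,"dz": 0,"ax": 0,"ay": 0,"az": 0,"gripper": 1},
    {"dx": -0.05,"dy": 0.2,"dz": 0,"ax": 0,"ay": 0,"az": 0,"gripper": 1},
    {"dx": -0.05,"dy": 0.2,"dz": 0,"ax": 0,"ay": 0,"az": 0,"gripper": 1},
    {"dx": -0.05,"dy": 0.2,"dz": 0,"ax": 0,"ay": 0,"az": 0,"gripper": 1}
  ]
}}

```text
clock: 8.25
eef_pos: [634.3, 176.3, 325.5]
tool_rot: [-3.141, 0.001, -2.719]
force: [0.9, 0.4, -0.3]
width: 85.2
gripper_force: 0.0
```

Emit:
{"method": "step_arm", "body": {
  "plan": [
    {"dx": 0,"dy": 0,"dz": 0,"ax": 0,"ay": 0,"az": 0.1,"gripper": 1},
    {"dx": 0,"dy": 0,"dz": 0,"ax": 0,"ay": 0,"az": 0.1,"gripper": 1},
    {"dx": 0,"dy": 0,"dz": 0,"ax": 0,"ay": 0,"az": 0.1,"gripper": 1},
    {"dx": 0,"dy": 0,"dz": 0,"ax": 0,"ay": 0,"az": 0.1,"gripper": 1},
    {"dx": 0,"dy": 0,"dz": 0,"ax": 0,"ay": 0,"az": 0.1,"gripper": 1},
    {"dx": 0,"dy": 0,"dz": 0,"ax": 0,"ay": 0,"az": 0.1,"gripper": 1},
    {"dx": 0,"dy": 0,"dz": 0,"ax": 0,"ay": 0,"az": 0.1,"gripper": 1},
    {"dx": 0,"dy": 0,"dz": 0,"ax": 0,"ay": 0,"az": 0.1,"gripper": 1},
    {"dx": 0,"dy": 0,"dz": 0,"ax": 0,"ay": 0,"az": 0.1,"gripper": 1},
    {"dx": 0,"dy": 0,"dz": 0,"ax": 0,"ay": 0,"az": 0.1,"gripper": 1},
    {"dx": 0,"dy": 0,"dz": 0,"ax": 0,"ay": 0,"az": 0,"gripper": 1}
  ]
}}

```text
clock: 9.62
eef_pos: [634.5, 175.0, 325.5]
tool_rot: [3.141, 0.001, 1.995]
force: [0.4, 0.4, -0.6]
width: 85.3
gripper_force: 0.0
```

```bash
sed -i 's/^O=.*; PHI/O=np.array([538.,138.]); PHI/' h.py; python3 - <<'E'
from h import *
k=rk(105,0); print(k); go(k[0],k[1],240,PHI+np.pi/2)
d=get('top'); save(d,'t2.png'); d=get('side'); W=pts(d);H=hsv(d); h,s,v=[H[...,i].astype(int) for i in range(3)]
k=(h>22)&(h<34)&(s>150)&(W[...,2]>200)&(W[...,0]>550); print(k.sum(),np.nanmean(W[k],0))
blocks('side')
E
```

```text
[633.65906696 181.29368208]
at [634.5 175.  325.5] rot [3.141e+00 1.000e-03 1.995e+00] t 9.625 w 85.3 D [ -0.9   6.3 -85.5] units [0.02  0.006 0.285] az -0.0
71 [679.23826549 -71.40184    227.70321678]
side orange base (array([ 635.6, -244.7]), array([60.1, 99.6]), -1.56) 681 bar (array([ 635.5, -244.7]), array([13.7, 97.9]), 1.551) 218 87.42715621274516
side yellow base (array([ 438. , -324.6]), array([57.2, 99.9]), -1.504) 804 bar (array([ 437.7, -324.9]), array([11.5, 96.9]), -1.521) 225 87.99142565781625
side blue base (array([863. , 244.3]), array([19.8, 84.7]), 1.504) 83 bar None 0 0
side purple base (array([ 385.6, -127.7]), array([58.2, 99.4]), 0.41) 626 bar (array([ 385.1, -126.8]), array([15.8, 98.7]), 0.416) 248 84.88088365319507
```

View pics/t2.png

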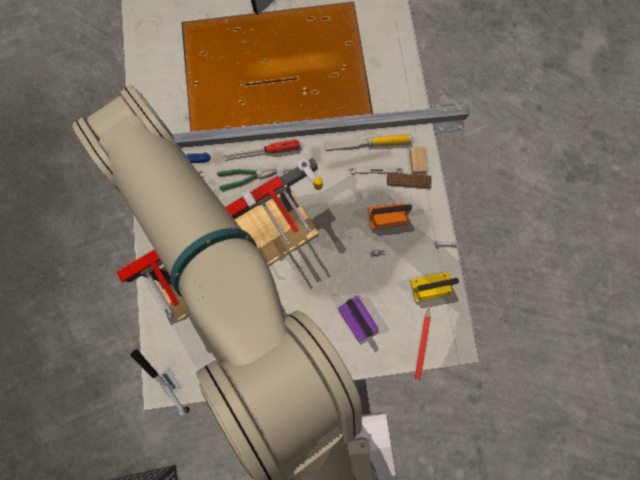

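The lever is now open, with the knob at (318,183) and the hinge at (306,165). Gripping the keeper.

Emit:
{"method": "step_arm", "body": {
  "plan": [
    {"dx": 0.02,"dy": 0.005,"dz": 0.1,"ax": 0,"ay": 0,"az": 0,"gripper": 1},
    {"dx": 0,"dy": 0,"dz": 0.1,"ax": 0,"ay": 0,"az": 0,"gripper": 1},
    {"dx": 0,"dy": 0,"dz": 0.05,"ax": 0,"ay": 0,"az": 0,"gripper": 1},
    {"dx": 0,"dy": 0,"dz": 0.035,"ax": 0,"ay": 0,"az": 0,"gripper": 1},
    {"dx": 0,"dy": 0,"dz": 0,"ax": 0,"ay": 0,"az": 0,"gripper": 1},
    {"dx": 0,"dy": 0,"dz": 0,"ax": 0,"ay": 0,"az": 0,"gripper": 0},
    {"dx": 0,"dy": 0,"dz": 0,"ax": 0,"ay": 0,"az": 0,"gripper": 0},
    {"dx": 0,"dy": 0,"dz": 0,"ax": 0,"ay": 0,"az": 0,"gripper": 0},
    {"dx": 0,"dy": 0,"dz": 0,"ax": 0,"ay": 0,"az": 0,"gripper": 0},
    {"dx": 0,"dy": 0,"dz": 0,"ax": 0,"ay": 0,"az": 0,"gripper": 0},
    {"dx": 0,"dy": 0,"dz": 0,"ax": 0,"ay": 0,"az": 0,"gripper": 0},
    {"dx": 0,"dy": 0,"dz": 0,"ax": 0,"ay": 0,"az": 0,"gripper": 0}
  ]
}}

```text
clock: 11.28
eef_pos: [634.2, 181.6, 240.4]
tool_rot: [3.139, 0.0, 1.994]
force: [4.8, 1.7, 2.8]
width: 15.1
gripper_force: 59.3
```

Emit:
{"method": "step_arm", "body": {
  "plan": [
    {"dx": 0.02,"dy": 0.004,"dz": 0,"ax": 0,"ay": 0,"az": 0,"gripper": 0},
    {"dx": 0.03,"dy": 0,"dz": 0,"ax": 0,"ay": 0,"az": 0,"gripper": 0},
    {"dx": 0.03,"dy": 0,"dz": 0,"ax": 0,"ay": 0,"az": 0,"gripper": 0},
    {"dx": 0.03,"dy": 0,"dz": 0,"ax": 0,"ay": 0,"az": 0,"gripper": 0},
    {"dx": 0.03,"dy": 0,"dz": 0,"ax": 0,"ay": 0,"az": 0,"gripper": 0},
    {"dx": 0.03,"dy": 0,"dz": 0,"ax": 0,"ay": 0,"az": 0,"gripper": 0},
    {"dx": 0.03,"dy": 0,"dz": 0,"ax": 0,"ay": 0,"az": 0,"gripper": 0},
    {"dx": 0.02,"dy": 0,"dz": 0,"ax": 0,"ay": 0,"az": 0,"gripper": 0},
    {"dx": 0.02,"dy": 0,"dz": 0,"ax": 0,"ay": 0,"az": 0,"gripper": 0},
    {"dx": 0.01,"dy": 0,"dz": 0,"ax": 0,"ay": 0,"az": 0,"gripper": 0},
    {"dx": 0.01,"dy": 0,"dz": 0,"ax": 0,"ay": 0,"az": 0,"gripper": 0},
    {"dx": 0,"dy": 0,"dz": 0,"ax": 0,"ay": 0,"az": 0,"gripper": 0},
    {"dx": 0,"dy": 0,"dz": 0,"ax": 0,"ay": 0,"az": 0,"gripper": 0}
  ]
}}

```text
clock: 12.9
eef_pos: [603.0, 249.6, 240.4]
tool_rot: [-3.14, 0.005, 1.992]
force: [3.2, -6.3, 7.5]
width: 15.2
gripper_force: 60.0
```

The keeper is fully open: 74.8 mm, ending at its stop. Next, the orange block.

Emit:
{"method": "step_arm", "body": {
  "plan": [
    {"dx": -0.008,"dy": 0,"dz": 0,"ax": 0,"ay": 0,"az": 0,"gripper": 1},
    {"dx": 0,"dy": 0,"dz": 0,"ax": 0,"ay": 0,"az": 0,"gripper": 1},
    {"dx": 0,"dy": 0,"dz": 0,"ax": 0,"ay": 0,"az": 0,"gripper": 1},
    {"dx": 0,"dy": 0,"dz": 0,"ax": 0,"ay": 0,"az": 0,"gripper": 1},
    {"dx": 0,"dy": 0,"dz": -0.15,"ax": 0,"ay": 0,"az": 0,"gripper": 1},
    {"dx": 0,"dy": 0,"dz": -0.15,"ax": 0,"ay": 0,"az": 0,"gripper": 1},
    {"dx": -0.17,"dy": -0.065,"dz": 0,"ax": 0,"ay": 0,"az": 0,"gripper": 1},
    {"dx": -0.17,"dy": -0.065,"dz": 0,"ax": 0,"ay": 0,"az": 0,"gripper": 1},
    {"dx": -0.17,"dy": -0.065,"dz": 0,"ax": 0,"ay": 0,"az": 0,"gripper": 1},
    {"dx": -0.17,"dy": -0.065,"dz": 0,"ax": 0,"ay": 0,"az": 0,"gripper": 1},
    {"dx": -0.17,"dy": -0.065,"dz": 0,"ax": 0,"ay": 0,"az": 0,"gripper": 1},
    {"dx": -0.17,"dy": -0.065,"dz": 0,"ax": 0,"ay": 0,"az": 0,"gripper": 1},
    {"dx": -0.17,"dy": -0.065,"dz": 0,"ax": 0,"ay": 0,"az": 0,"gripper": 1},
    {"dx": -0.17,"dy": -0.06,"dz": 0,"ax": 0,"ay": 0,"az": 0,"gripper": 1},
    {"dx": -0.17,"dy": -0.06,"dz": 0,"ax": 0,"ay": 0,"az": 0,"gripper": 1},
    {"dx": 0,"dy": 0,"dz": 0.1,"ax": 0,"ay": 0,"az": 0.1,"gripper": 1},
    {"dx": 0,"dy": 0,"dz": 0.1,"ax": 0,"ay": 0,"az": 0.1,"gripper": 1},
    {"dx": 0,"dy": 0,"dz": 0.1,"ax": 0,"ay": 0,"az": 0.08,"gripper": 1},
    {"dx": 0,"dy": 0,"dz": 0.1,"ax": 0,"ay": 0,"az": 0,"gripper": 1}
  ]
}}

```text
clock: 15.28
eef_pos: [634.6, -238.4, 208.9]
tool_rot: [-3.142, -0.0, 1.553]
force: [0.2, 0.5, 0.2]
width: 85.5
gripper_force: 0.0
```

```bash
sed -i 's/^O=.*; PHI/O=np.array([538.5,138.]); PHI/' h.py; python3 - <<'E'
from h import *
go(635.5,-243,83,1.556)
blocks('side'); blocks('top')
E
```

```text
at [ 634.6 -238.4  208.9] rot [-3.142 -0.     1.553] t 15.275 w 85.5 D [   0.9   -4.6 -125.9] units [-0.015  0.003  0.42 ] az -0.002
side orange base (array([ 635.9, -243.7]), array([ 59.4, 102.6]), 1.559) 681 bar (array([ 635.7, -244.3]), array([13.9, 98.9]), 1.556) 217 87.40853381610472
side yellow base (array([ 437.8, -325.6]), array([57.7, 98.2]), -1.494) 804 bar (array([ 438.4, -325.4]), array([13. , 97.9]), -1.525) 236 87.86815762156114
side blue base (array([862.7, 249.1]), array([20.1, 83.2]), 1.539) 80 bar None 0 0
side purple base (array([ 385.1, -127.6]), array([60.1, 97.6]), 0.41) 633 bar (array([ 386. , -127.8]), array([11.4, 97.1]), 0.398) 237 84.9153384415657
top orange base (array([ 636.3, -229.7]), array([59.3, 77.2]), 1.562) 436 bar (array([ 635.3, -232.9]), array([12.7, 83. ]), 1.564) 134 86.6778445503339
top yellow base (array([ 435.4, -293.5]), array([44.7, 59.2]), 0.032) 259 bar (array([ 434.6, -283.3]), array([14. , 24.2]), 1.488) 61 86.80283472179248
top blue base (array([862.7, 256.2]), array([18.1, 89.3]), 1.501) 182 bar None 0 0
```

Emit:
{"method": "step_arm", "body": {
  "plan": [
    {"dx": -0.01,"dy": 0.003,"dz": 0.15,"ax": 0,"ay": 0,"az": 0,"gripper": 1},
    {"dx": 0,"dy": 0,"dz": 0.12,"ax": 0,"ay": 0,"az": 0,"gripper": 1},
    {"dx": 0,"dy": 0,"dz": 0.08,"ax": 0,"ay": 0,"az": 0,"gripper": 1},
    {"dx": 0,"dy": 0,"dz": 0.07,"ax": 0,"ay": 0,"az": 0,"gripper": 1},
    {"dx": 0,"dy": 0,"dz": 0,"ax": 0,"ay": 0,"az": 0,"gripper": 1},
    {"dx": 0,"dy": 0,"dz": 0,"ax": 0,"ay": 0,"az": 0,"gripper": 0},
    {"dx": 0,"dy": 0,"dz": 0,"ax": 0,"ay": 0,"az": 0,"gripper": 0},
    {"dx": 0,"dy": 0,"dz": 0,"ax": 0,"ay": 0,"az": 0,"gripper": 0},
    {"dx": 0,"dy": 0,"dz": 0,"ax": 0,"ay": 0,"az": 0,"gripper": 0},
    {"dx": 0,"dy": 0,"dz": 0,"ax": 0,"ay": 0,"az": 0,"gripper": 0},
    {"dx": 0,"dy": 0,"dz": 0,"ax": 0,"ay": 0,"az": 0,"gripper": 0},
    {"dx": 0,"dy": 0,"dz": 0,"ax": 0,"ay": 0,"az": 0,"gripper": 0},
    {"dx": 0,"dy": 0,"dz": 0,"ax": 0,"ay": 0,"az": 0,"gripper": 0},
    {"dx": 0,"dy": 0,"dz": -0.02,"ax": 0,"ay": 0,"az": 0,"gripper": 0},
    {"dx": 0,"dy": 0,"dz": -0.1,"ax": 0,"ay": 0,"az": 0,"gripper": 0},
    {"dx": 0,"dy": 0,"dz": -0.15,"ax": 0,"ay": 0,"az": 0,"gripper": 0},
    {"dx": 0,"dy": 0,"dz": -0.15,"ax": 0,"ay": 0,"az": 0,"gripper": 0},
    {"dx": 0,"dy": 0,"dz": -0.1,"ax": 0,"ay": 0,"az": 0,"gripper": 0},
    {"dx": 0,"dy": 0,"dz": 0,"ax": 0,"ay": 0,"az": 0,"gripper": 0}
  ]
}}

```text
clock: 17.75
eef_pos: [636.3, -242.0, 241.7]
tool_rot: [3.138, 0.001, 1.554]
force: [0.1, -0.6, -3.4]
width: 12.8
gripper_force: 61.0
```

```bash
python3 - <<'E'
from h import *
print(rk(0,-150),rk(0,0),rk(0,150))
# held bar vs TCP
s=ctrl.read_state();e=s['eef_pos'];print(e,s['force'])
d=get('side');W=pts(d);H=hsv(d); h,sa,v=[H[...,i].astype(int) for i in range(3)]
m=(h>=5)&(h<=17)&(sa>150)&(W[...,2]>100)&(np.hypot(W[...,0]-e[0],W[...,1]-e[1])<90);P=W[m];print(m.sum(),P.min(0),P.max(0))
t=rk(-120,-150);go(t[0],t[1],205,PHI+np.pi/2)
E
```

```text
[600.34811726   1.34419006] [538.5 138. ] [476.65188274 274.65580994]
[ 636.27162846 -242.00031492  241.7376721 ] [ 0.07216639 -0.63698541 -3.40543505]
961 [ 605.37008636 -295.19531316  160.71220049] [ 665.80281053 -194.52679677  237.04121628]
at [ 635.  -241.7  239.5] rot [-3.141  0.     1.554] t 17.8 w 12.9 D [-144.   193.5  -34.5] units [ 0.637 -0.491  0.115] az -0.281
```

Emit:
{"method": "step_arm", "body": {
  "plan": [
    {"dx": 0.1,"dy": -0.08,"dz": 0,"ax": 0,"ay": 0,"az": 0,"gripper": 0},
    {"dx": 0.127,"dy": -0.1,"dz": 0,"ax": 0,"ay": 0,"az": 0,"gripper": 0},
    {"dx": 0.127,"dy": -0.1,"dz": 0,"ax": 0,"ay": 0,"az": 0,"gripper": 0},
    {"dx": 0.127,"dy": -0.1,"dz": 0,"ax": 0,"ay": 0,"az": 0,"gripper": 0},
    {"dx": 0.1,"dy": -0.07,"dz": 0,"ax": 0,"ay": 0,"az": 0,"gripper": 0},
    {"dx": 0.056,"dy": -0.04,"dz": 0,"ax": 0,"ay": 0,"az": 0,"gripper": 0},
    {"dx": 0,"dy": 0,"dz": 0,"ax": 0,"ay": 0,"az": -0.07,"gripper": 0},
    {"dx": 0,"dy": 0,"dz": 0,"ax": 0,"ay": 0,"az": -0.07,"gripper": 0},
    {"dx": 0,"dy": 0,"dz": 0,"ax": 0,"ay": 0,"az": -0.07,"gripper": 0},
    {"dx": 0,"dy": 0,"dz": 0.05,"ax": 0,"ay": 0,"az": -0.07,"gripper": 0},
    {"dx": 0,"dy": 0,"dz": 0.065,"ax": 0,"ay": 0,"az": 0,"gripper": 0},
    {"dx": 0,"dy": 0,"dz": 0,"ax": 0,"ay": 0,"az": 0,"gripper": 0},
    {"dx": 0,"dy": 0,"dz": 0,"ax": 0,"ay": 0,"az": 0,"gripper": 0}
  ]
}}

```text
clock: 19.42
eef_pos: [491.9, -48.5, 205.3]
tool_rot: [-3.141, -0.0, 1.993]
force: [0.3, -0.5, -2.3]
width: 12.8
gripper_force: 61.0
```

```bash
python3 - <<'E'
from h import *
t=rk(0,-150);go(t[0],t[1],205,PHI+np.pi/2)
d=get('side');cv2.imwrite('pics/s3.png',cv2.resize(d['color'][120:320,220:460,::-1],None,fx=3,fy=3))
W=pts(d);H=hsv(d); h,sa,v=[H[...,i].astype(int) for i in range(3)]; e=ctrl.read_state()['eef_pos']
m=(h>=5)&(h<=17)&(sa>150)&(W[...,2]>100)&(np.hypot(W[...,0]-e[0],W[...,1]-e[1])<90);print(rect(W[m]),np.nanmax(W[m],0),e)
E
```

```text
at [491.9 -48.5 205.3] rot [-3.141 -0.     1.993] t 19.425 w 12.8 D [108.5  49.8  -0.3] units [0.003 0.398 0.001] az -0.001
(array([491.4, -50.3]), array([ 61.6, 103.8]), -1.136) [537.47913812   4.52283334 199.32198397] [492.10904908 -48.39509587 205.58418902]
```

View pics/s3.png

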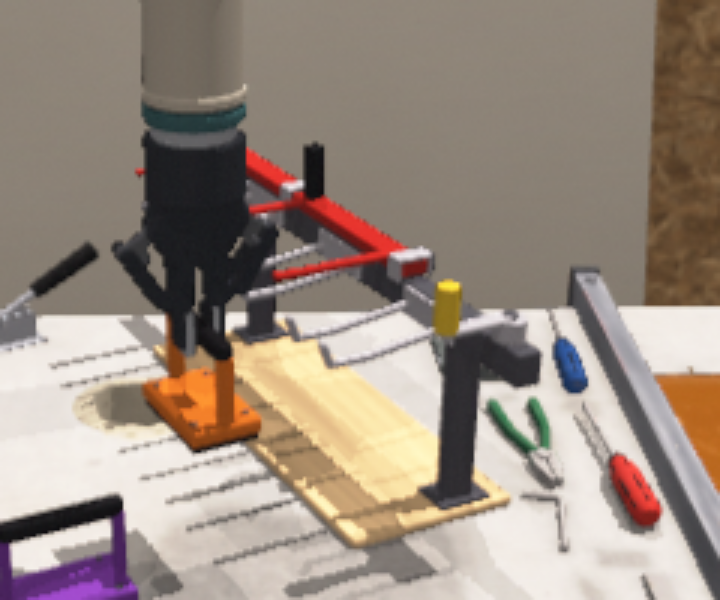

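The held orange block (200,400) stands in front of the right hook's prongs (310,340), and its tongue is out of the way. Inserting and lowering.

Emit:
{"method": "step_arm", "body": {
  "plan": [
    {"dx": 0,"dy": 0.05,"dz": 0,"ax": 0,"ay": 0,"az": 0,"gripper": 0},
    {"dx": 0,"dy": 0.06,"dz": 0,"ax": 0,"ay": 0,"az": 0,"gripper": 0},
    {"dx": 0,"dy": 0.06,"dz": 0,"ax": 0,"ay": 0,"az": 0,"gripper": 0},
    {"dx": 0,"dy": 0.06,"dz": 0,"ax": 0,"ay": 0,"az": 0,"gripper": 0},
    {"dx": 0,"dy": 0.06,"dz": 0,"ax": 0,"ay": 0,"az": 0,"gripper": 0},
    {"dx": 0,"dy": 0.06,"dz": 0,"ax": 0,"ay": 0,"az": 0,"gripper": 0},
    {"dx": 0,"dy": 0.05,"dz": 0,"ax": 0,"ay": 0,"az": 0,"gripper": 0},
    {"dx": 0,"dy": 0,"dz": 0,"ax": 0,"ay": 0,"az": 0,"gripper": 0},
    {"dx": 0,"dy": 0,"dz": 0.03,"ax": 0,"ay": 0,"az": 0,"gripper": 0},
    {"dx": 0,"dy": 0,"dz": 0.03,"ax": 0,"ay": 0,"az": 0,"gripper": 0},
    {"dx": 0,"dy": 0,"dz": 0.03,"ax": 0,"ay": 0,"az": 0,"gripper": 0},
    {"dx": 0,"dy": 0,"dz": 0,"ax": 0,"ay": 0,"az": 0,"gripper": 0},
    {"dx": 0,"dy": 0,"dz": 0,"ax": 0,"ay": 0,"az": 0,"gripper": 0}
  ]
}}

```text
clock: 21.1
eef_pos: [601.2, 1.1, 178.4]
tool_rot: [3.141, 0.0, 1.994]
force: [-0.2, 0.3, -2.5]
width: 13.4
gripper_force: 61.0
```

Emit:
{"method": "step_arm", "body": {
  "plan": [
    {"dx": 0,"dy": 0,"dz": 0.01,"ax": 0,"ay": 0,"az": 0,"gripper": 0},
    {"dx": 0,"dy": 0,"dz": 0.004,"ax": 0,"ay": 0,"az": 0,"gripper": 0},
    {"dx": 0,"dy": 0,"dz": 0,"ax": 0,"ay": 0,"az": 0,"gripper": 0},
    {"dx": 0,"dy": 0,"dz": 0,"ax": 0,"ay": 0,"az": 0,"gripper": 0}
  ]
}}

```text
clock: 21.6
eef_pos: [601.6, 1.1, 175.9]
tool_rot: [3.14, 0.001, 1.994]
force: [-2.7, -0.5, 7.6]
width: 13.0
gripper_force: 62.6
```

Emit:
{"method": "step_arm", "body": {
  "plan": [
    {"dx": 0,"dy": 0,"dz": 0,"ax": 0,"ay": 0,"az": 0,"gripper": 0.6},
    {"dx": 0,"dy": 0,"dz": 0,"ax": 0,"ay": 0,"az": 0,"gripper": 0.6},
    {"dx": 0,"dy": 0,"dz": 0,"ax": 0,"ay": 0,"az": 0,"gripper": 0.6},
    {"dx": 0,"dy": 0,"dz": 0,"ax": 0,"ay": 0,"az": 0,"gripper": 0.6},
    {"dx": 0,"dy": 0,"dz": -0.1,"ax": 0,"ay": 0,"az": 0,"gripper": 0.6},
    {"dx": 0,"dy": 0,"dz": -0.2,"ax": 0,"ay": 0,"az": 0,"gripper": 0.6},
    {"dx": 0,"dy": 0,"dz": -0.2,"ax": 0,"ay": 0,"az": 0,"gripper": 1},
    {"dx": -0.11,"dy": -0.135,"dz": 0,"ax": 0,"ay": 0,"az": 0,"gripper": 1},
    {"dx": -0.11,"dy": -0.135,"dz": 0,"ax": 0,"ay": 0,"az": 0,"gripper": 1},
    {"dx": -0.11,"dy": -0.135,"dz": 0,"ax": 0,"ay": 0,"az": 0,"gripper": 1},
    {"dx": -0.11,"dy": -0.135,"dz": 0,"ax": 0,"ay": 0,"az": 0,"gripper": 1},
    {"dx": -0.11,"dy": -0.135,"dz": 0,"ax": 0,"ay": 0,"az": 0,"gripper": 1},
    {"dx": -0.11,"dy": -0.135,"dz": 0,"ax": 0,"ay": 0,"az": 0,"gripper": 1},
    {"dx": -0.1,"dy": -0.13,"dz": 0,"ax": 0,"ay": 0,"az": 0,"gripper": 1},
    {"dx": 0,"dy": 0,"dz": 0.1,"ax": 0,"ay": 0,"az": 0.08,"gripper": 1},
    {"dx": 0,"dy": 0,"dz": 0.1,"ax": 0,"ay": 0,"az": 0.08,"gripper": 1},
    {"dx": 0,"dy": 0,"dz": 0.1,"ax": 0,"ay": 0,"az": 0.07,"gripper": 1},
    {"dx": 0,"dy": 0,"dz": 0.1,"ax": 0,"ay": 0,"az": 0,"gripper": 1},
    {"dx": 0,"dy": 0,"dz": 0,"ax": 0,"ay": 0,"az": 0,"gripper": 1}
  ]
}}

```text
clock: 23.98
eef_pos: [436.3, -321.8, 202.3]
tool_rot: [-3.138, -0.003, 1.633]
force: [1.3, 0.4, 0.0]
width: 85.5
gripper_force: 0.0
```

```bash
python3 - <<'E'
from h import *
go(437.5,-323.5,83,1.635)
blocks('side')
d=get('top'); blocks('top',d); d=get('side');save(d,'s4.png')
E
```

```text
at [ 436.3 -321.8  202.3] rot [-3.138e+00 -3.000e-03  1.633e+00] t 23.975 w 85.5 D [   1.2   -1.7 -119.3] units [-0.006  0.004  0.398] az -0.001
side yellow base (array([ 438. , -325.1]), array([57.1, 99. ]), -1.505) 803 bar (array([ 437.8, -325.5]), array([11.5, 95.2]), -1.52) 226 87.86172943159741
side blue base (array([862.5, 246.1]), array([20. , 86.8]), 1.522) 84 bar None 0 0
side purple base (array([ 384.9, -127.7]), array([57.8, 98.1]), 0.414) 623 bar (array([ 386. , -128.5]), array([15.1, 97.3]), 0.441) 201 84.60376676218436
top yellow base (array([ 436.9, -320.6]), array([57.9, 99.3]), -1.507) 652 bar (array([ 436.3, -312.3]), array([11.8, 81.3]), -1.518) 164 88.13980909096617
top blue base (array([863.5, 255.8]), array([19.2, 89.8]), 1.496) 180 bar None 0 0
```

View pics/s4.png

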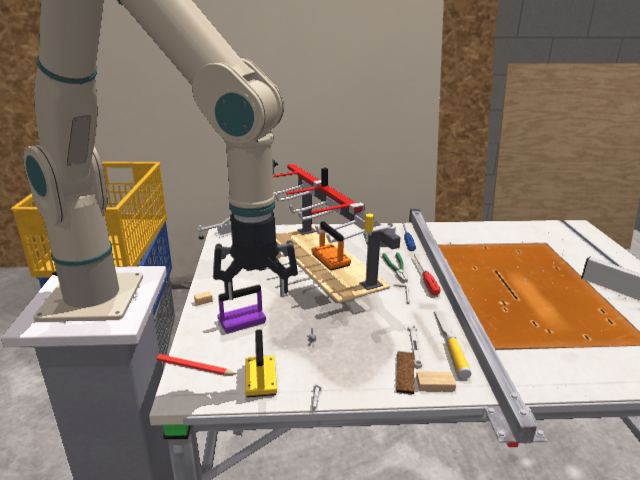

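Orange hangs at the right hook (330,245). Grasping yellow (260,370).

Emit:
{"method": "step_arm", "body": {
  "plan": [
    {"dx": -0.006,"dy": 0.004,"dz": 0.15,"ax": 0,"ay": 0,"az": 0,"gripper": 1},
    {"dx": 0,"dy": 0,"dz": 0.12,"ax": 0,"ay": 0,"az": 0,"gripper": 1},
    {"dx": 0,"dy": 0,"dz": 0.07,"ax": 0,"ay": 0,"az": 0,"gripper": 1},
    {"dx": 0,"dy": 0,"dz": 0.058,"ax": 0,"ay": 0,"az": 0,"gripper": 1},
    {"dx": 0,"dy": 0,"dz": 0,"ax": 0,"ay": 0,"az": 0,"gripper": 1},
    {"dx": 0,"dy": 0,"dz": 0,"ax": 0,"ay": 0,"az": 0,"gripper": 0},
    {"dx": 0,"dy": 0,"dz": 0,"ax": 0,"ay": 0,"az": 0,"gripper": 0},
    {"dx": 0,"dy": 0,"dz": 0,"ax": 0,"ay": 0,"az": 0,"gripper": 0},
    {"dx": 0,"dy": 0,"dz": 0,"ax": 0,"ay": 0,"az": 0,"gripper": 0},
    {"dx": 0,"dy": 0,"dz": 0,"ax": 0,"ay": 0,"az": 0,"gripper": 0},
    {"dx": 0,"dy": 0,"dz": 0,"ax": 0,"ay": 0,"az": 0,"gripper": 0},
    {"dx": 0,"dy": 0,"dz": 0,"ax": 0,"ay": 0,"az": 0,"gripper": 0},
    {"dx": 0,"dy": 0,"dz": 0,"ax": 0,"ay": 0,"az": 0,"gripper": 0},
    {"dx": 0,"dy": 0,"dz": -0.02,"ax": 0,"ay": 0,"az": 0,"gripper": 0},
    {"dx": 0,"dy": 0,"dz": -0.1,"ax": 0,"ay": 0,"az": 0,"gripper": 0},
    {"dx": 0,"dy": 0,"dz": -0.15,"ax": 0,"ay": 0,"az": 0,"gripper": 0},
    {"dx": 0,"dy": 0,"dz": -0.15,"ax": 0,"ay": 0,"az": 0,"gripper": 0},
    {"dx": 0,"dy": 0,"dz": -0.1,"ax": 0,"ay": 0,"az": 0,"gripper": 0},
    {"dx": 0,"dy": 0,"dz": 0,"ax": 0,"ay": 0,"az": 0,"gripper": 0}
  ]
}}

```text
clock: 26.5
eef_pos: [440.2, -325.0, 242.8]
tool_rot: [3.137, 0.003, 1.633]
force: [0.5, 0.1, -2.4]
width: 13.0
gripper_force: 59.6
```

```bash
python3 - <<'E'
from h import *
t=rk(-120,0);print(t);go(t[0],t[1],205,PHI+np.pi/2); print(ctrl.read_state()['force'])
E
```

```text
[429.17535205  88.52150619]
at [ 440.2 -325.   242.8] rot [3.137e+00 3.000e-03 1.633e+00] t 26.5 w 13.0 D [-11.1 413.5 -37.8] units [1.378 0.049 0.126] az -0.231
[ 0.4959032   0.14535713 -2.38118543]
```

Emit:
{"method": "step_arm", "body": {
  "plan": [
    {"dx": 0.1,"dy": 0.005,"dz": 0,"ax": 0,"ay": 0,"az": 0,"gripper": 0},
    {"dx": 0.15,"dy": 0.005,"dz": 0,"ax": 0,"ay": 0,"az": 0,"gripper": 0},
    {"dx": 0.16,"dy": 0.005,"dz": 0,"ax": 0,"ay": 0,"az": 0,"gripper": 0},
    {"dx": 0.16,"dy": 0.005,"dz": 0,"ax": 0,"ay": 0,"az": 0,"gripper": 0},
    {"dx": 0.16,"dy": 0.005,"dz": 0,"ax": 0,"ay": 0,"az": 0,"gripper": 0},
    {"dx": 0.16,"dy": 0.005,"dz": 0,"ax": 0,"ay": 0,"az": 0,"gripper": 0},
    {"dx": 0.16,"dy": 0.005,"dz": 0,"ax": 0,"ay": 0,"az": 0,"gripper": 0},
    {"dx": 0.14,"dy": 0.005,"dz": 0,"ax": 0,"ay": 0,"az": 0,"gripper": 0},
    {"dx": 0.11,"dy": 0.005,"dz": 0,"ax": 0,"ay": 0,"az": 0,"gripper": 0},
    {"dx": 0.08,"dy": 0.004,"dz": 0,"ax": 0,"ay": 0,"az": 0,"gripper": 0},
    {"dx": 0,"dy": 0,"dz": 0,"ax": 0,"ay": 0,"az": -0.08,"gripper": 0},
    {"dx": 0,"dy": 0,"dz": 0,"ax": 0,"ay": 0,"az": -0.08,"gripper": 0},
    {"dx": 0,"dy": 0,"dz": 0.06,"ax": 0,"ay": 0,"az": -0.07,"gripper": 0},
    {"dx": 0,"dy": 0,"dz": 0.066,"ax": 0,"ay": 0,"az": 0,"gripper": 0},
    {"dx": 0,"dy": 0,"dz": 0,"ax": 0,"ay": 0,"az": 0,"gripper": 0},
    {"dx": 0,"dy": 0,"dz": 0,"ax": 0,"ay": 0,"az": 0,"gripper": 0}
  ]
}}

```text
clock: 28.5
eef_pos: [427.8, 89.9, 202.7]
tool_rot: [-3.141, -0.0, 1.994]
force: [-0.3, -0.3, -1.5]
width: 13.3
gripper_force: 59.5
```

```bash
python3 - <<'E'
from h import *
t=rk(0,0);go(t[0],t[1],205,PHI+np.pi/2)
d=get('side'); W=pts(d);H=hsv(d); h,sa,v=[H[...,i].astype(int) for i in range(3)]; e=ctrl.read_state()['eef_pos']
for lo,hi,c in((22,32,e),(5,17,rk(0,-150))):
    m=(h>=lo)&(h<=hi)&(sa>150)&(W[...,2]>80)&(W[...,2]<220)&(np.hypot(W[...,0]-c[0],W[...,1]-c[1])<80);print(m.sum(),rect(W[m]),np.nanmin(W[m],0),np.nanmax(W[m],0))
E
```

```text
at [427.8  89.9 202.7] rot [-3.141 -0.     1.994] t 28.5 w 13.3 D [110.7  48.1   2.3] units [-0.005  0.402 -0.008] az -0.001
560 (array([424.3,  88.2]), array([ 60.1, 101.6]), -1.127) [383.13357537  33.74843621 122.33146291] [471.18193227 146.67777862 195.87457581]
679 (array([583. , -10.2]), array([ 58.8, 100. ]), -1.129) [538.68346829 -65.21678043  93.3457526 ] [628.93936527  41.4413603  170.67306073]
```

```bash
python3 - <<'E'
from h import *
d=get('side'); W=pts(d);H=hsv(d); h,sa,v=[H[...,i].astype(int) for i in range(3)]
R=W[...,:2]-O; c,s=np.cos(PHI),np.sin(PHI); rx=c*R[...,0]+s*R[...,1]; ry=-s*R[...,0]+c*R[...,1]; Z=W[...,2]
o=(h>=5)&(h<=17)&(sa>150)&(abs(ry+150)<70)&(abs(rx)<80)
for a in range(85,175,10):
    m=o&(Z>=a)&(Z<a+10); print(a,m.sum(),rx[m].min() if m.any() else '',rx[m].max() if m.any() else '',ry[m].min() if m.any() else '',ry[m].max() if m.any() else '')
b=(v<70)&(abs(ry+150)<60)&(abs(rx)<50)&(Z>150)&(Z<200)
print(b.sum(),[(f(q[b])) for q in(rx,ry,Z) for f in(np.min,np.median,np.max)])
cv2.imwrite('pics/s5.png',cv2.resize(d['color'][170:310,250:430,::-1],None,fx=4,fy=4,interpolation=2))
E
```

```text
85 0    
95 28 -29.318417410659855 5.402954843834252 -201.73761374847905 -193.8320212147732
105 148 -53.77374958299363 3.8334332610060358 -203.01208006607493 -108.98283819549027
115 312 -54.72432354979655 -9.054176060549707 -204.34307164735517 -102.83331014533547
125 58 -52.08975061928075 -9.541051850014057 -204.4396623464069 -102.86021021840897
135 39 -23.88608457546878 -7.077645818017004 -202.6008542853466 -104.17950875183095
145 36 -21.48178617334885 -2.6325980269688074 -203.46896534594038 -100.98175384037766
155 27 -18.680392808810304 -0.11783059946712626 -203.13479379430805 -106.26139627358566
165 15 -16.126655795472352 -2.6438124960634894 -202.79523734967805 -118.01706899928882
159 [np.float64(-13.477701870075784), np.float64(-9.882864875086455), np.float64(1.2138042079974696), np.float64(-202.9762240846408), np.float64(-162.2522623019832), np.float64(-104.35553297049807), np.float64(162.93316471991807), np.float64(178.7759960563841), np.float64(185.07007436359964)]
```

View pics/s5.png

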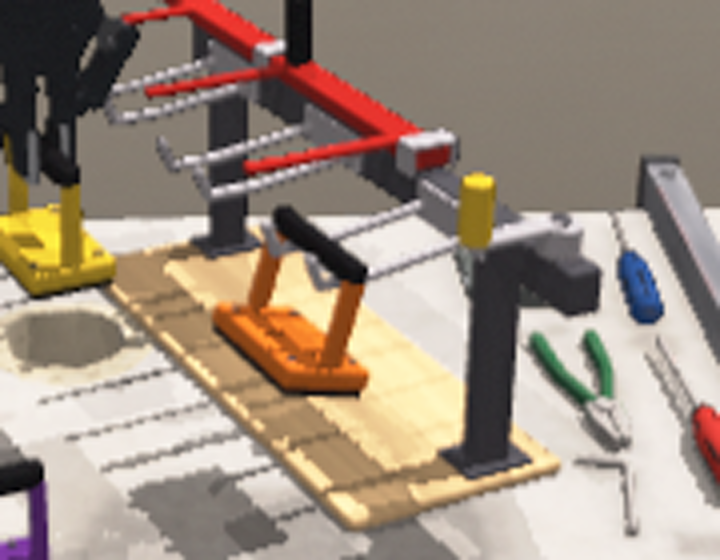

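```bash
cat >> h.py <<'E'
def hung(col,y,n='side'):
    d=get(n); W=pts(d);H=hsv(d); h,sa,v=[H[...,i].astype(int) for i in range(3)]
    R=W[...,:2]-O; c,s=np.cos(PHI),np.sin(PHI); rx=c*R[...,0]+s*R[...,1]; ry=-s*R[...,0]+c*R[...,1]; Z=W[...,2]
    lo,hi=dict(orange=(5,17),yellow=(22,32))[col]
    o=(h>=lo)&(h<=hi)&(sa>150)&(abs(ry-y)<70)&(abs(rx)<80)&(Z<134)&(Z>60); 
    b=(v<70)&(abs(ry-y)<60)&(abs(rx)<50)&(Z>165)&(Z<200)
    top=o&(Z>np.percentile(Z[o],40)); A=np.c_[rx[top],np.ones(top.sum())]; k=np.linalg.lstsq(A,Z[top],rcond=None)[0]
    f=lambda q,m:(np.percentile(q[m],[3,97])).round(1)
    print(n,col,ctrl.read_state()['clock'],'base rx',f(rx,o),'ry',f(ry,o),'z',f(Z,o),'slope',k[0].round(3),'bar rx',f(rx,b),'ry',f(ry,b),'z',f(Z,b))
E
python3 - <<'E'
from h import *
for i in range(4): hung('orange',-150)
hung('orange',-150,'top')
E
```

```text
side orange 28.65 base rx [-50.9   3.2] ry [-201.8 -106.1] z [102.5 130.4] slope 0.092 bar rx [-13.7  -2.9] ry [-200.6 -111.4] z [170.3 184.2]
side orange 28.7 base rx [-41.3  13.5] ry [-201.5 -106.6] z [ 99.7 129.7] slope 0.063 bar rx [-14.4  -2.9] ry [-200.3 -112. ] z [169.3 182.3]
side orange 28.75 base rx [-29.3  24.5] ry [-201.1 -106.7] z [ 98.6 129.4] slope 0.052 bar rx [-16.3  -5.8] ry [-201.  -113.3] z [169.1 183.4]
side orange 28.8 base rx [-22.4  29.7] ry [-201.  -106.7] z [ 99.5 127.3] slope 0.123 bar rx [-17.2  -7.1] ry [-201.3 -112.2] z [169.8 183.3]
top orange 28.85 base rx [-21.4  34. ] ry [-196.1 -102.9] z [106.2 123.3] slope 0.165 bar rx [-14.7  -4.7] ry [-195.8 -104. ] z [177.1 184.6]
```

Orange is merely swinging freely on its hook. Inserting yellow on the middle hook.

Emit:
{"method": "step_arm", "body": {
  "plan": [
    {"dx": -0.005,"dy": 0.05,"dz": 0,"ax": 0,"ay": 0,"az": 0,"gripper": 0},
    {"dx": 0,"dy": 0.06,"dz": 0,"ax": 0,"ay": 0,"az": 0,"gripper": 0},
    {"dx": 0,"dy": 0.06,"dz": 0,"ax": 0,"ay": 0,"az": 0,"gripper": 0},
    {"dx": 0,"dy": 0.06,"dz": 0,"ax": 0,"ay": 0,"az": 0,"gripper": 0},
    {"dx": 0,"dy": 0.06,"dz": 0,"ax": 0,"ay": 0,"az": 0,"gripper": 0},
    {"dx": 0,"dy": 0.06,"dz": 0,"ax": 0,"ay": 0,"az": 0,"gripper": 0},
    {"dx": 0,"dy": 0.055,"dz": 0,"ax": 0,"ay": 0,"az": 0,"gripper": 0},
    {"dx": 0,"dy": 0,"dz": 0,"ax": 0,"ay": 0,"az": 0,"gripper": 0},
    {"dx": 0,"dy": 0,"dz": 0.03,"ax": 0,"ay": 0,"az": 0,"gripper": 0},
    {"dx": 0,"dy": 0,"dz": 0.03,"ax": 0,"ay": 0,"az": 0,"gripper": 0},
    {"dx": 0,"dy": 0,"dz": 0.02,"ax": 0,"ay": 0,"az": 0,"gripper": 0},
    {"dx": 0,"dy": 0,"dz": 0.008,"ax": 0,"ay": 0,"az": 0,"gripper": 0},
    {"dx": 0,"dy": 0,"dz": 0,"ax": 0,"ay": 0,"az": 0,"gripper": 0},
    {"dx": 0,"dy": 0,"dz": 0,"ax": 0,"ay": 0,"az": 0,"gripper": 0}
  ]
}}

```text
clock: 30.6
eef_pos: [539.0, 138.1, 176.8]
tool_rot: [-3.141, 0.0, 1.994]
force: [-2.2, -1.2, 3.3]
width: 12.7
gripper_force: 60.2
```

Emit:
{"method": "step_arm", "body": {
  "plan": [
    {"dx": 0,"dy": 0,"dz": 0,"ax": 0,"ay": 0,"az": 0,"gripper": 0.15},
    {"dx": 0,"dy": 0,"dz": 0,"ax": 0,"ay": 0,"az": 0,"gripper": 0.25},
    {"dx": 0,"dy": 0,"dz": 0,"ax": 0,"ay": 0,"az": 0,"gripper": 0.4},
    {"dx": 0,"dy": 0,"dz": 0,"ax": 0,"ay": 0,"az": 0,"gripper": 0.6},
    {"dx": 0,"dy": 0,"dz": 0,"ax": 0,"ay": 0,"az": 0,"gripper": 0.6},
    {"dx": 0,"dy": 0,"dz": 0,"ax": 0,"ay": 0,"az": 0,"gripper": 0.6},
    {"dx": 0,"dy": 0,"dz": 0,"ax": 0,"ay": 0,"az": 0,"gripper": 0.6},
    {"dx": 0,"dy": 0,"dz": -0.05,"ax": 0,"ay": 0,"az": 0,"gripper": 0.6},
    {"dx": 0,"dy": 0,"dz": -0.15,"ax": 0,"ay": 0,"az": 0,"gripper": 0.6},
    {"dx": 0,"dy": 0,"dz": -0.2,"ax": 0,"ay": 0,"az": 0,"gripper": 0.6},
    {"dx": 0,"dy": 0,"dz": -0.1,"ax": 0,"ay": 0,"az": 0,"gripper": 1},
    {"dx": 0,"dy": 0,"dz": 0,"ax": 0,"ay": 0,"az": 0,"gripper": 1}
  ]
}}

```text
clock: 32.1
eef_pos: [540.7, 139.0, 330.3]
tool_rot: [3.135, 0.001, 1.994]
force: [0.8, -0.4, 0.6]
width: 84.5
gripper_force: 0.0
```

```bash
python3 - <<'E'
from h import *
for i in range(3): hung('orange',-150);hung('yellow',0)
t=rk(105,75);go(t[0],t[1],240,PHI+np.pi/2)
E
```

```text
side orange 32.15 base rx [-36.6  17.3] ry [-201.7 -105.9] z [ 98.3 129.4] slope 0.028 bar rx [-14.9  -4.4] ry [-200.7 -113.1] z [168.4 182. ]
side yellow 32.2 base rx [-30.5  21.6] ry [-49.   47.3] z [ 99.6 130.6] slope 0.059 bar rx [-8.1  3.6] ry [-47.8  46.1] z [168.9 182.3]
side orange 32.25 base rx [-37.1  17.5] ry [-201.6 -106.5] z [ 98.6 129.1] slope 0.034 bar rx [-14.8  -4.1] ry [-200.1 -110.9] z [169.1 182.3]
side yellow 32.3 base rx [-30.9  22.5] ry [-48.2  46.7] z [ 99.8 130.8] slope 0.061 bar rx [-8.5  2.7] ry [-47.4  46.4] z [167.6 182.7]
side orange 32.35 base rx [-37.   17.1] ry [-201.6 -106.3] z [ 98.2 129.4] slope 0.049 bar rx [-14.8  -4.2] ry [-199.7 -111.6] z [168.8 182.3]
side yellow 32.4 base rx [-30.7  21. ] ry [-48.3  46.8] z [100.  130.5] slope 0.053 bar rx [-8.6  1.6] ry [-48.   46.2] z [167.1 182.6]
at [538.8 138.  325.4] rot [-3.139 -0.     1.994] t 32.4 w 85.4 D [ 64.5 111.6 -85.4] units [0.251 0.349 0.285] az -0.001
```

Both hang still. Now the keeper.

Emit:
{"method": "step_arm", "body": {
  "plan": [
    {"dx": 0.08,"dy": 0.11,"dz": 0,"ax": 0,"ay": 0,"az": 0,"gripper": 1},
    {"dx": 0.085,"dy": 0.12,"dz": 0,"ax": 0,"ay": 0,"az": 0,"gripper": 1},
    {"dx": 0.085,"dy": 0.12,"dz": 0,"ax": 0,"ay": 0,"az": 0,"gripper": 1},
    {"dx": 0,"dy": 0,"dz": 0.1,"ax": 0,"ay": 0,"az": 0,"gripper": 1},
    {"dx": 0,"dy": 0,"dz": 0.1,"ax": 0,"ay": 0,"az": 0,"gripper": 1},
    {"dx": 0,"dy": 0,"dz": 0.05,"ax": 0,"ay": 0,"az": 0,"gripper": 1},
    {"dx": 0,"dy": 0,"dz": 0.033,"ax": 0,"ay": 0,"az": 0,"gripper": 1},
    {"dx": 0,"dy": 0,"dz": 0,"ax": 0,"ay": 0,"az": 0,"gripper": 1},
    {"dx": 0,"dy": 0,"dz": 0,"ax": 0,"ay": 0,"az": 0,"gripper": 0},
    {"dx": 0,"dy": 0,"dz": 0,"ax": 0,"ay": 0,"az": 0,"gripper": 0},
    {"dx": 0,"dy": 0,"dz": 0,"ax": 0,"ay": 0,"az": 0,"gripper": 0},
    {"dx": 0,"dy": 0,"dz": 0,"ax": 0,"ay": 0,"az": 0,"gripper": 0},
    {"dx": 0,"dy": 0,"dz": 0,"ax": 0,"ay": 0,"az": 0,"gripper": 0},
    {"dx": 0,"dy": 0,"dz": 0,"ax": 0,"ay": 0,"az": 0,"gripper": 0},
    {"dx": 0,"dy": 0,"dz": 0,"ax": 0,"ay": 0,"az": 0,"gripper": 0}
  ]
}}

```text
clock: 34.28
eef_pos: [603.2, 249.3, 242.1]
tool_rot: [-3.139, 0.001, 1.994]
force: [-4.3, -2.6, 5.3]
width: 14.9
gripper_force: 61.1
```

Emit:
{"method": "step_arm", "body": {
  "plan": [
    {"dx": -0.02,"dy": -0.003,"dz": 0,"ax": 0,"ay": 0,"az": 0,"gripper": 0},
    {"dx": -0.03,"dy": 0,"dz": 0,"ax": 0,"ay": 0,"az": 0,"gripper": 0},
    {"dx": -0.03,"dy": 0,"dz": 0,"ax": 0,"ay": 0,"az": 0,"gripper": 0},
    {"dx": -0.03,"dy": 0,"dz": 0,"ax": 0,"ay": 0,"az": 0,"gripper": 0},
    {"dx": -0.03,"dy": 0,"dz": 0,"ax": 0,"ay": 0,"az": 0,"gripper": 0},
    {"dx": -0.03,"dy": 0,"dz": 0,"ax": 0,"ay": 0,"az": 0,"gripper": 0},
    {"dx": -0.03,"dy": 0,"dz": 0,"ax": 0,"ay": 0,"az": 0,"gripper": 0},
    {"dx": -0.02,"dy": 0,"dz": 0,"ax": 0,"ay": 0,"az": 0,"gripper": 0},
    {"dx": -0.02,"dy": 0,"dz": 0,"ax": 0,"ay": 0,"az": 0,"gripper": 0},
    {"dx": -0.01,"dy": 0,"dz": 0,"ax": 0,"ay": 0,"az": 0,"gripper": 0},
    {"dx": -0.01,"dy": 0,"dz": 0,"ax": 0,"ay": 0,"az": 0,"gripper": 0},
    {"dx": 0,"dy": 0,"dz": 0,"ax": 0,"ay": 0,"az": 0,"gripper": 0},
    {"dx": 0,"dy": 0,"dz": 0,"ax": 0,"ay": 0,"az": 0,"gripper": 0}
  ]
}}

```text
clock: 35.9
eef_pos: [634.5, 181.0, 242.1]
tool_rot: [3.141, -0.004, 1.996]
force: [-5.1, 6.0, 4.1]
width: 15.5
gripper_force: 61.1
```

The keeper is home at its stop. Next, the lever.

Emit:
{"method": "step_arm", "body": {
  "plan": [
    {"dx": 0.007,"dy": 0,"dz": 0,"ax": 0,"ay": 0,"az": 0,"gripper": 1},
    {"dx": 0,"dy": 0,"dz": 0,"ax": 0,"ay": 0,"az": 0,"gripper": 1},
    {"dx": 0,"dy": 0,"dz": 0,"ax": 0,"ay": 0,"az": 0,"gripper": 1},
    {"dx": 0,"dy": 0,"dz": 0,"ax": 0,"ay": 0,"az": 0,"gripper": 1},
    {"dx": 0,"dy": 0,"dz": -0.1,"ax": 0,"ay": 0,"az": 0,"gripper": 1},
    {"dx": 0,"dy": 0,"dz": -0.2,"ax": 0,"ay": 0,"az": 0,"gripper": 1},
    {"dx": -0.165,"dy": -0.04,"dz": 0,"ax": 0,"ay": 0,"az": 0,"gripper": 1},
    {"dx": -0.165,"dy": -0.04,"dz": 0,"ax": 0,"ay": 0,"az": 0,"gripper": 1},
    {"dx": -0.165,"dy": -0.04,"dz": 0,"ax": 0,"ay": 0,"az": 0,"gripper": 1},
    {"dx": -0.165,"dy": -0.04,"dz": 0,"ax": 0,"ay": 0,"az": 0,"gripper": 1},
    {"dx": -0.16,"dy": -0.04,"dz": 0,"ax": 0,"ay": 0,"az": 0,"gripper": 1}
  ]
}}

```text
clock: 37.28
eef_pos: [681.2, -70.8, 331.7]
tool_rot: [3.141, 0.0, 1.994]
force: [0.9, 0.4, 0.1]
width: 85.2
gripper_force: 0.0
```

Emit:
{"method": "step_arm", "body": {
  "plan": [
    {"dx": 0,"dy": 0,"dz": 0,"ax": 0,"ay": 0,"az": -0.1,"gripper": 1},
    {"dx": 0,"dy": 0,"dz": 0,"ax": 0,"ay": 0,"az": -0.1,"gripper": 1},
    {"dx": 0,"dy": 0,"dz": 0,"ax": 0,"ay": 0,"az": -0.1,"gripper": 1},
    {"dx": 0,"dy": 0,"dz": 0,"ax": 0,"ay": 0,"az": -0.1,"gripper": 1},
    {"dx": 0,"dy": 0,"dz": 0,"ax": 0,"ay": 0,"az": -0.1,"gripper": 1},
    {"dx": 0,"dy": 0,"dz": 0,"ax": 0,"ay": 0,"az": -0.1,"gripper": 1},
    {"dx": 0,"dy": 0,"dz": 0,"ax": 0,"ay": 0,"az": -0.1,"gripper": 1},
    {"dx": 0,"dy": 0,"dz": 0,"ax": 0,"ay": 0,"az": -0.1,"gripper": 1},
    {"dx": 0,"dy": 0,"dz": 0,"ax": 0,"ay": 0,"az": -0.1,"gripper": 1},
    {"dx": 0,"dy": 0,"dz": 0,"ax": 0,"ay": 0,"az": -0.1,"gripper": 1},
    {"dx": 0,"dy": 0,"dz": 0,"ax": 0,"ay": 0,"az": 0,"gripper": 1}
  ]
}}

```text
clock: 38.65
eef_pos: [681.0, -69.2, 331.4]
tool_rot: [3.141, -0.0, -2.72]
force: [0.4, -0.9, -0.1]
width: 85.4
gripper_force: 0.0
```

```bash
python3 - <<'E'
from h import *
go(681.5,-66,232,PHI+np.pi)
hung('orange',-150);hung('yellow',0)
E
```

```text
at [681.  -69.2 331.4] rot [ 3.141 -0.    -2.72 ] t 38.65 w 85.4 D [  0.5   3.2 -99.4] units [-0.006  0.009  0.331] az -0.002
side orange 38.7 base rx [-37.   17.7] ry [-201.3 -106.6] z [ 98.3 129.8] slope 0.04 bar rx [-14.9  -4.5] ry [-200.2 -111.8] z [168.9 182.6]
side yellow 38.75 base rx [-30.6  21. ] ry [-49.3  47.5] z [100.7 130.4] slope 0.071 bar rx [-8.4  2.8] ry [-47.4  43.9] z [168.4 182.7]
```

Emit:
{"method": "step_arm", "body": {
  "plan": [
    {"dx": -0.006,"dy": 0.009,"dz": 0.12,"ax": 0,"ay": 0,"az": 0,"gripper": 1},
    {"dx": 0,"dy": 0,"dz": 0.12,"ax": 0,"ay": 0,"az": 0,"gripper": 1},
    {"dx": 0,"dy": 0,"dz": 0.05,"ax": 0,"ay": 0,"az": 0,"gripper": 1},
    {"dx": 0,"dy": 0,"dz": 0.04,"ax": 0,"ay": 0,"az": 0,"gripper": 1},
    {"dx": 0,"dy": 0,"dz": 0,"ax": 0,"ay": 0,"az": 0,"gripper": 1},
    {"dx": 0,"dy": 0,"dz": 0,"ax": 0,"ay": 0,"az": 0,"gripper": 0},
    {"dx": 0,"dy": 0,"dz": 0,"ax": 0,"ay": 0,"az": 0,"gripper": 0},
    {"dx": 0,"dy": 0,"dz": 0,"ax": 0,"ay": 0,"az": 0,"gripper": 0},
    {"dx": 0,"dy": 0,"dz": 0,"ax": 0,"ay": 0,"az": 0,"gripper": 0},
    {"dx": 0,"dy": 0,"dz": 0,"ax": 0,"ay": 0,"az": 0,"gripper": 0},
    {"dx": 0,"dy": 0,"dz": 0,"ax": 0,"ay": 0,"az": 0,"gripper": 0},
    {"dx": 0,"dy": 0,"dz": 0,"ax": 0,"ay": 0,"az": 0,"gripper": 0}
  ]
}}

```text
clock: 40.25
eef_pos: [681.5, -65.2, 233.2]
tool_rot: [3.141, 0.0, -2.718]
force: [-1.8, 0.5, 4.8]
width: 18.4
gripper_force: 58.6
```

Emit:
{"method": "step_arm", "body": {
  "plan": [
    {"dx": -0.0025,"dy": 0.0313,"dz": 0,"ax": 0,"ay": 0,"az": 0.1,"gripper": 0},
    {"dx": -0.0025,"dy": 0.0313,"dz": 0,"ax": 0,"ay": 0,"az": 0.1,"gripper": 0},
    {"dx": -0.0025,"dy": 0.0313,"dz": 0,"ax": 0,"ay": 0,"az": 0.1,"gripper": 0},
    {"dx": -0.0025,"dy": 0.0313,"dz": 0,"ax": 0,"ay": 0,"az": 0.1,"gripper": 0},
    {"dx": -0.0025,"dy": 0.0313,"dz": 0,"ax": 0,"ay": 0,"az": 0.1,"gripper": 0},
    {"dx": 0,"dy": 0,"dz": 0,"ax": 0,"ay": 0,"az": 0,"gripper": 0}
  ]
}}

```text
clock: 41.0
eef_pos: [679.8, -19.1, 233.2]
tool_rot: [-3.141, -0.0, 2.781]
force: [-3.9, 0.3, 6.0]
width: 18.5
gripper_force: 59.4
```

Emit:
{"method": "step_arm", "body": {
  "plan": [
    {"dx": -0.0025,"dy": 0.0313,"dz": 0,"ax": 0,"ay": 0,"az": 0.1,"gripper": 0},
    {"dx": -0.0025,"dy": 0.0313,"dz": 0,"ax": 0,"ay": 0,"az": 0.1,"gripper": 0},
    {"dx": -0.0025,"dy": 0.0313,"dz": 0,"ax": 0,"ay": 0,"az": 0.1,"gripper": 0},
    {"dx": -0.0025,"dy": 0.0313,"dz": 0,"ax": 0,"ay": 0,"az": 0.1,"gripper": 0},
    {"dx": -0.0025,"dy": 0.0313,"dz": 0,"ax": 0,"ay": 0,"az": 0.1,"gripper": 0},
    {"dx": 0,"dy": 0,"dz": 0,"ax": 0,"ay": 0,"az": 0,"gripper": 0},
    {"dx": 0,"dy": 0,"dz": 0,"ax": 0,"ay": 0,"az": 0,"gripper": 0}
  ]
}}

```text
clock: 41.88
eef_pos: [711.0, 14.5, 233.2]
tool_rot: [-3.141, -0.001, 1.997]
force: [-4.2, 2.2, 7.2]
width: 18.5
gripper_force: 59.6
```

Emit:
{"method": "step_arm", "body": {
  "plan": [
    {"dx": 0,"dy": 0.01,"dz": 0,"ax": 0,"ay": 0,"az": 0,"gripper": 0},
    {"dx": 0,"dy": 0.01,"dz": 0,"ax": 0,"ay": 0,"az": 0,"gripper": 0},
    {"dx": 0,"dy": 0,"dz": 0,"ax": 0,"ay": 0,"az": 0,"gripper": 0},
    {"dx": 0,"dy": 0,"dz": 0,"ax": 0,"ay": 0,"az": 0,"gripper": 0}
  ]
}}

```text
clock: 42.38
eef_pos: [711.5, 14.7, 233.0]
tool_rot: [-3.129, -0.002, 1.996]
force: [-19.1, -2.1, 15.2]
width: 18.8
gripper_force: 61.1
```

Hard stop, so the lever is locked. Releasing and retreating.

Emit:
{"method": "step_arm", "body": {
  "plan": [
    {"dx": 0,"dy": -0.014,"dz": 0,"ax": 0,"ay": 0,"az": 0,"gripper": 0},
    {"dx": 0,"dy": 0,"dz": 0,"ax": 0,"ay": 0,"az": 0,"gripper": 1},
    {"dx": 0,"dy": 0,"dz": 0,"ax": 0,"ay": 0,"az": 0,"gripper": 1},
    {"dx": 0,"dy": 0,"dz": 0,"ax": 0,"ay": 0,"az": 0,"gripper": 1},
    {"dx": 0,"dy": 0,"dz": 0,"ax": 0,"ay": 0,"az": 0,"gripper": 1},
    {"dx": 0,"dy": 0,"dz": -0.1,"ax": 0,"ay": 0,"az": 0,"gripper": 1},
    {"dx": 0,"dy": 0,"dz": -0.2,"ax": 0,"ay": 0,"az": 0,"gripper": 1},
    {"dx": 0,"dy": 0,"dz": -0.2,"ax": 0,"ay": 0,"az": 0,"gripper": 1},
    {"dx": -0.15,"dy": -0.1,"dz": 0,"ax": 0,"ay": 0,"az": 0,"gripper": 1},
    {"dx": -0.15,"dy": -0.1,"dz": 0,"ax": 0,"ay": 0,"az": 0,"gripper": 1},
    {"dx": -0.15,"dy": -0.1,"dz": 0,"ax": 0,"ay": 0,"az": 0,"gripper": 1},
    {"dx": -0.15,"dy": -0.1,"dz": 0,"ax": 0,"ay": 0,"az": 0,"gripper": 1},
    {"dx": -0.15,"dy": -0.1,"dz": 0,"ax": 0,"ay": 0,"az": 0,"gripper": 1},
    {"dx": -0.15,"dy": -0.1,"dz": 0,"ax": 0,"ay": 0,"az": 0,"gripper": 1},
    {"dx": 0,"dy": 0,"dz": 0,"ax": 0,"ay": 0,"az": 0,"gripper": 1},
    {"dx": 0,"dy": 0,"dz": 0,"ax": 0,"ay": 0,"az": 0,"gripper": 1}
  ]
}}

```text
clock: 44.38
eef_pos: [660.2, -305.1, 382.3]
tool_rot: [3.141, -0.001, 1.994]
force: [-0.4, 0.4, -0.3]
width: 85.4
gripper_force: 0.0
```

```bash
python3 - <<'E'
from h import *
d=get('top')
W=pts(d);H=hsv(d); h,s,v=[H[...,i].astype(int) for i in range(3)]
k=(h>22)&(h<34)&(s>150)&(W[...,2]>190)&(W[...,0]>600); print('knob',k.sum(),np.nanmean(W[k],0))
a=cv2.resize(d['color'][140:330,100:340,::-1],(700,554),interpolation=2); cv2.imwrite('pics/t6.png',a)
hung('orange',-150);hung('yellow',0)
d=get('side');cv2.imwrite('pics/s6.png',cv2.resize(d['color'][140:320,230:450,::-1],None,fx=3,fy=3,interpolation=2))
E
```

```text
knob 65 [706.0208696   20.67101066 240.43517975]
side orange 44.475 base rx [-36.9  17.5] ry [-201.3 -107. ] z [ 98.4 129.4] slope 0.027 bar rx [-15.2  -4.3] ry [-200.9 -112.3] z [169.1 182.6]
side yellow 44.525 base rx [-30.6  22.3] ry [-48.7  47.4] z [ 99.3 130.2] slope 0.079 bar rx [-8.2  3. ] ry [-47.   45.4] z [169.2 182.1]
```

View pics/t6.png

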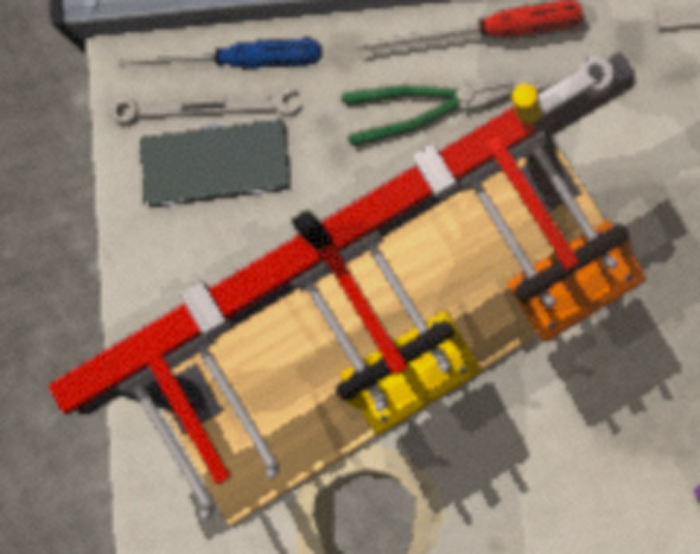

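View pics/s6.png

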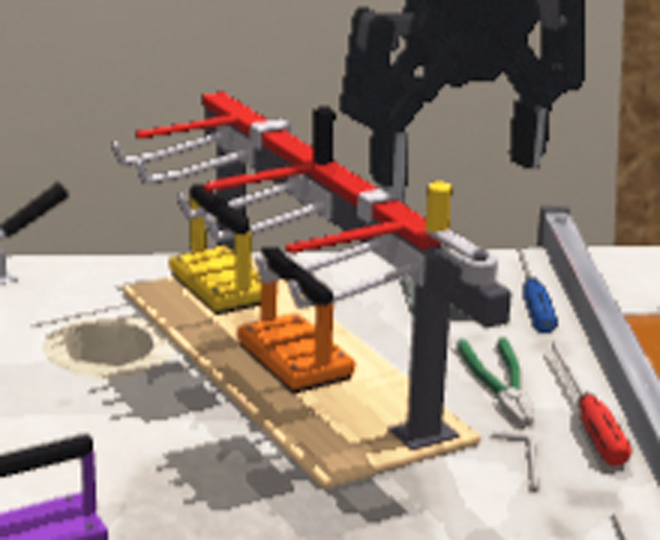

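Both bars hang on both prongs of their hooks, with the tongues over them at (400,365) and (570,265). The lever knob (525,100) lies over the keeper's end. Handing in.

```bash
python3 -c "from cell import ctrl; print(ctrl.finish_job())"
```

```text
the job is handed in; nothing more can be done
None
```

I handed the job in at about 45 s, with the orange block on the right hook, the yellow block on the middle hook, the keeper fully home and the lock lever turned fully over its end; there was no blue block on the bench, I left the purple look-alike and the loose parts alone, and no verdict came back.

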